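Load the lifter rack, then open the parts washer and hold its cover

TASK

Drop the two valve lifters that stand on the bench one by one into the two free holes of the blue washing rack, right down. Then tug the parts washer's cover up by its black handle, with the red catch still shut, to learn whether it is caught; if it is, slide the catch open and try again. Raise the cover at least 45 degrees and finish with the gripper still holding it up there, so that a colleague can lower the rack in; leave the other things on the bench, and the lifters already in the rack, where they are.

Things in the scene. Friction and masses are not known exactly. Their poses are not given: they have to be found in the camera images.
- lifter_a: steel valve lifter, a plain upright cylinder 24 mm in diameter and 75 mm tall with a shallow groove halfway up, about 130 g; origin at the centre of its underside, z along it. Stands on the bench, to be put into any free hole of the rack (origin 15 mm above the bench when right down).
- lifter_b: steel valve lifter, a plain upright cylinder 24 mm in diameter and 75 mm tall with a shallow groove halfway up, about 130 g; origin at the centre of its underside, z along it. As lifter_a.
- rack: heavy fixed blue block, 60 (x) x 180 (y) x 50 mm high, origin at the centre of its underside. Four round holes in a row along its y, 40 mm apart, 28 mm in diameter, 35 mm deep (floors 15 mm above the bench). A seated lifter stands 40 mm out of the block.
- rack_hole0 (a point): centre of the mouth of hole 0, on the rack's top face (50 mm above the bench); already filled at the start.
- rack_hole1 (a point): centre of the mouth of hole 1, on the rack's top face (50 mm above the bench); free at the start.
- rack_hole2 (a point): centre of the mouth of hole 2, on the rack's top face (50 mm above the bench); already filled at the start.
- rack_hole3 (a point): centre of the mouth of hole 3, on the rack's top face (50 mm above the bench); free at the start.
- done_a: steel valve lifter, a plain upright cylinder 24 mm in diameter and 75 mm tall with a shallow groove halfway up, about 130 g; origin at the centre of its underside, z along it. Already seated in hole 0 of the rack; stays there.
- done_b: steel valve lifter, a plain upright cylinder 24 mm in diameter and 75 mm tall with a shallow groove halfway up, about 130 g; origin at the centre of its underside, z along it. Already seated in hole 2 of the rack; stays there.
- washer: fixed grey bench parts washer: open tank 240 (x) x 260 (y) mm, rim 140 mm above the bench; origin at the middle of the tank, at bench height; its front faces its own -x. On the front stands the dark catch housing, 80 mm deep (x from -200 to -120 mm), 150 mm wide, top 115 mm above the bench.
- cover (a joint): angle of the washer's steel cover in rad: 0 shut, stop at 1.35. A 260 x 260 x 10 mm plate, about 0.6 kg, hinged on the washer's +x rim; it falls shut when let go. If the hidden pawl has caught, it rises only about 0.027 rad (5 mm at the handle), then stops hard; otherwise it simply comes up with 3 to 6 N at the handle. A tug of 15 to 20 N is plenty. Nothing outside shows which.
- cover_handle (a point): middle of the black bar handle on top of the cover, on the bar's axis: bar 12 mm thick, 110 mm long, along the washer's y; its axis is 36 mm above the cover's top face (186 mm above the bench when shut), 180 mm from the hinge towards the washer's front. The round bar can turn between the fingers.
- cover_hinge (a point): middle of the cover's hinge axis, which runs along the washer's y, 140 mm above the bench.
- catch (a joint): position of the red catch in m: 0 shut (as at the start), slides along the washer's +y to its stop at 0.030. It moves with about 2 N and stays where it is left; from 0.022 on it has pushed the pawl clear of the cover, for good.
- catch_top (a point): centre of the top face of the red catch grip, a block 24 (x) x 18 (y) x 32 mm high on top of the catch housing, top face 148 mm above the bench, 30 mm in front of the cover's front edge; moves with the catch.
- spray_can: blue can, 60 mm in diameter, 170 mm tall, a bystander; origin at its underside.
- wrench: wrench 180 mm long lying along its x, a bystander; origin under its middle.
- bolt_tin: open metal tin, 70 mm in diameter, 60 mm tall, a bystander; origin at its underside.
- carton: cardboard box 100 x 140 x 70 mm, a bystander; origin at its underside.
- screwdriver: yellow-handled screwdriver 200 mm long lying along its x, a bystander; origin under its middle.
There are look-alikes about, which are no part of the job. What is shaped like the lifter_b but pink is not meant.

How it is judged:
By the outcome, as a careful person would: the job done as asked, in the order asked, and still so for the second after the job is handed in, while the arm keeps its last pose, push and grip.
It also fails if it takes over 72 s, if anything falls off the work surface, if the arm or the gripper's body presses on something with over 40 N, if the wrist force passes 120 N, or if a joint passes its speed limit or range.

ROBOT

A 7-joint arm with a two-finger parallel gripper is mounted at the origin on the work surface. World frame = base frame: x ahead of the robot, y to its left, z up, the work surface at z = 0. Lengths are in m, angles in rad, forces in N, time in s.
With the tool pointing down it reaches from about 0.425 to 0.875 m from the base axis. Payload 4.7 kg.
Tool frame: the origin (TCP) lies at the very end of the fingers, on their centre line; the grasp point (between the pads) lies 19 mm behind it; z points along the fingers, y is the direction in which the jaws open and shut (so a half turn about z gives the same grasp; the last joint's range is limited). The gripper opens to 87 mm and grips with 3 to 60 N. Pads are 19 mm wide; open, the fingers measure 117 mm over their backs; the gripper's body (75 mm by 190 mm) begins 51 mm behind the grasp point.
Start: joints at [-1.093, 0.321, -0.07, 1.45, 0.023, 1.371, -0.057], TCP at [0.291, 0.581, 0.187] pointing down, gripper open.
Joint ranges: [-2.86, 2.86], [-0.3, 2.09], [-1.38, 1.24], [0.06, 2.45], [-1.56, 4.7], [0.09, 2.05], [-2.69, 2.69]. Speed limits (rad/s): [2.57, 2.57, 3.14, 3.14, 3.14, 3.14, 3.14].

INTERFACE

Orientations are given as a rotation vector (axis times angle).
In Python, from bench import ctrl, get_image, camera_info gives the robot as it stands.
- The arm moves only by the tool carry_out, never from a script. Its argument "commands" is a list of rows, each an object of numbers: "tx", "ty", "tz": the shift along the tool's x, y, z in m; "rx", "ry", "rz": the turn, a rotation vector about the tool's x, y, z in rad; "jaw": the opening, from 0 (shut) to 1 (fully open). In form: [{"tx": .., "ty": .., "tz": .., "rx": .., "ry": .., "rz": .., "jaw": ..}, ...]. A call has 1 to 12 rows; each row is the pose to reach, as a shift and turn from the pose commanded when the call began, along the tool's axes at that moment; what a row does not reach only later rows make up. A row lasts 1/8 s, in which the tool goes at most 62.5 mm and 10.7 degrees, less where a joint would pass 70% of its speed; a pose out of reach is approached as far as the arm can. A call with a gripper value outside its range is refused whole. The fingers move at their own pace and stop on an object; "grip_force" is the grip in N (left out, the last holds). Time passes only in rows, so rows that repeat a pose let the fingers close. It gives the time, the measured TCP pose, the force and the opening at its end, in the units of the state.
- ctrl.get_state(): the state, without advancing time (a new reading comes with each control period).
- get_image(name): name is "side" or "top"; returns the picture (480x640x3 uint8, red, green, blue); there is no depth.
- camera_info(name): a dict with "intrinsics" (3x3 intrinsics, pixels), "R" (3x3) and "t" (3): a world point X has camera coordinates R X + t. Camera axes: x right, y down, z forward; pixel columns grow to the right and rows downward; lengths in m; the calibration is good to about 2 mm. A picture is of the moment at which its call begins. camera_info takes no time and is no camera call.
- ctrl.close_job(): hands the job in, once; it reports no verdict.
The state is a dict: "time": time; "joint_positions": joint angles; "qd": joint speeds; "joint_torque": joint torques, N m; "position": TCP position; "tool_rot": TCP orientation; "ft_force": force on the tool from outside, world axes, zero at the start; "torque": the same for the moment, N m; "grip_width": opening from 0.0 (shut) to 1.0 (fully open).
Only numpy, scipy, OpenCV 4.12 (cv2) and the standard library are available. Lean on these libraries where they do the work, as an engineer would, in place of code of your own. Each camera call takes 0.05 s, during which the arm holds its last target.

## Working session

There is one attempt and no reset: what is moved stays moved. The work goes in short steps, Python scripts to look and compute and a tool call to move; the robot and the scene stay as the last step left them, time stands still between calls to the robot, and variables do not carry over. Pictures are saved under pics/ and viewed, and the job is handed in when it is done.

Besides the shell and the picture viewer there is one more tool, called after ">>>" as name([rows], argument=value, ...), one row to a line, values as JSON. carry_out: Moves the arm, as the interface text tells. Its arguments: {"type":"object","properties":{"commands":{"type":"array"},"grip_force":{"type":"number"}},"required":["commands"]}

```bash
mkdir -p pics; ls; python3 - <<'E'
from bench import ctrl,get_image,camera_info
import cv2
for n in("side","top"):
    im=get_image(n); cv2.imwrite(f"pics/{n}0.png",im[:,:,::-1]); c=camera_info(n); print(n,c)
s=ctrl.get_state(); print(s)
E
```

```text
pics
side {'intrinsics': array([[458.93672391,   0.        , 317.7342653 ],
       [  0.        , 458.93672391, 245.62791888],
       [  0.        ,   0.        ,   1.        ]]), 'R': array([[ 0.92298786, -0.38466783,  0.01113837],
       [-0.19449456, -0.49126232, -0.84901896],
       [ 0.33206215,  0.78146785, -0.52824496]]), 't': array([-0.59543476,  0.19571262,  0.79230041])}
top {'intrinsics': array([[434.19163321,   0.        , 320.5530228 ],
       [  0.        , 434.19163321, 243.36980951],
       [  0.        ,   0.        ,   1.        ]]), 'R': array([[ 9.53126330e-05, -9.99967370e-01, -8.07771043e-03],
       [-9.94712332e-01,  7.34778395e-04, -1.02697798e-01],
       [ 1.02700382e-01,  8.04478657e-03, -9.94679804e-01]]), 't': array([-0.09693627,  0.61549394,  0.91237654])}
{'time': 0.1, 'joint_positions': array([-1.09292254,  0.32176749, -0.07009837,  1.45155122,  0.02260578,
        1.37082159, -0.05694756]), 'qd': array([-9.12568059e-04, -1.41117115e-03, -3.14486627e-05, -2.67122987e-03,
        9.03522167e-04,  2.82221858e-04, -4.67511708e-04]), 'joint_torque': array([ 3.16111773e-04, -4.92575490e+01, -4.05673133e-01, -3.13402247e+01,
       -6.41809311e-02,  3.93884350e-02,  6.14001897e-05]), 'position': array([0.29054968, 0.58081329, 0.18575987]), 'tool_rot': array([-7.21919873e-01, -3.05720056e+00,  2.72162037e-03]), 'ft_force': array([-0.11237065, -0.28032844, -0.23161665]), 'torque': array([0.00692857, 0.01459674, 0.02004127]), 'grip_width': 0.9999832783779529}
```

View pics/side0.png

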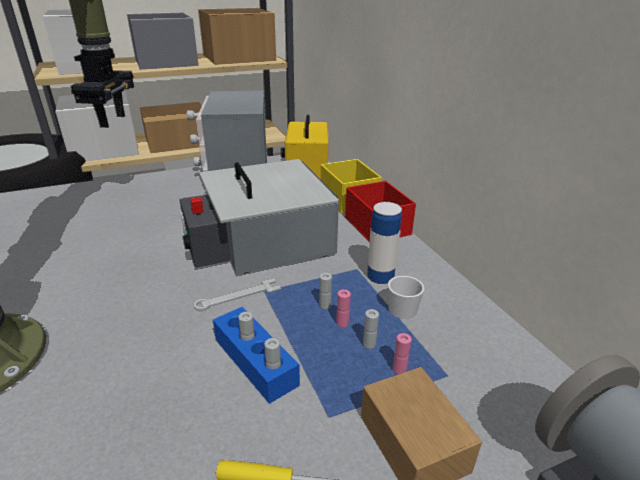

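View pics/top0.png

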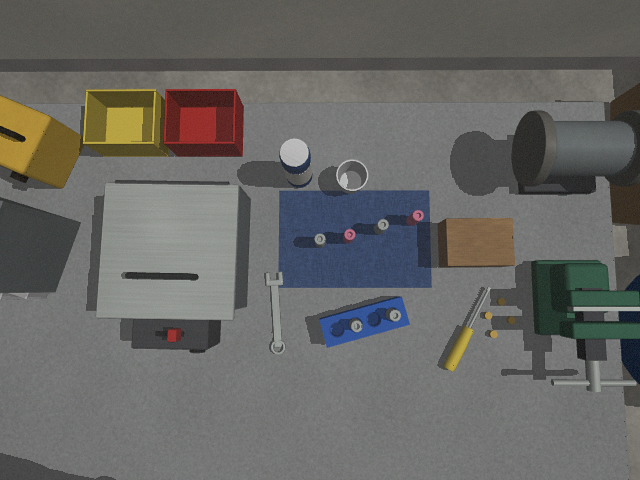

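The top view shows the grey lifters at about (320,239) and (383,225). The look-alikes are the pink ones at (349,235) and (418,216), and the two grey ones already in the rack at (356,326) and (395,315). The free holes are at about (338,331) and (375,320). Next I take a close crop to check this.

```bash
cat > h.py <<'E'
import numpy as np,cv2
from bench import ctrl,get_image,camera_info
from scipy.spatial.transform import Rotation as Rot
def cam(n):
    c=camera_info(n); return c['intrinsics'],c['R'],c['t']
def plane(n,uv,z):
    K,R,t=cam(n); d=R.T@np.linalg.inv(K)@np.array([uv[0],uv[1],1.]); o=-R.T@t
    return o+d*(z-o[2])/d[2]
def proj(n,X):
    K,R,t=cam(n); p=K@(R@np.array(X)+t); return p[:2]/p[2]
def tri(a,b):
    from numpy.linalg import lstsq
    A=[];B=[]
    for n,uv in(("top",a),("side",b)):
        K,R,t=cam(n);d=R.T@np.linalg.inv(K)@np.array([uv[0],uv[1],1.]);d/=np.linalg.norm(d);o=-R.T@t
        P=np.eye(3)-np.outer(d,d);A.append(P);B.append(P@o)
    return lstsq(np.vstack(A),np.hstack(B),rcond=None)[0]
E
python3 - <<'E'
import cv2
t=cv2.imread("pics/top0.png"); s=cv2.imread("pics/side0.png")
c=cv2.resize(t[180:360,290:450],None,fx=5,fy=5,interpolation=cv2.INTER_CUBIC)
cv2.imwrite("pics/c1.png",cv2.resize(t[195:350,270:440],None,fx=4,fy=4,interpolation=cv2.INTER_CUBIC)[:600])
cv2.imwrite("pics/c2.png",cv2.resize(s[260:400,200:400],None,fx=4,fy=4,interpolation=cv2.INTER_CUBIC))
cv2.imwrite("pics/c3.png",cv2.resize(t[175:360,80:260],None,fx=3,fy=3,interpolation=cv2.INTER_CUBIC))
cv2.imwrite("pics/c4.png",cv2.resize(s[150:280,170:350],None,fx=4,fy=4,interpolation=cv2.INTER_CUBIC))
E
```

```text
(no output)
```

View pics/c1.png

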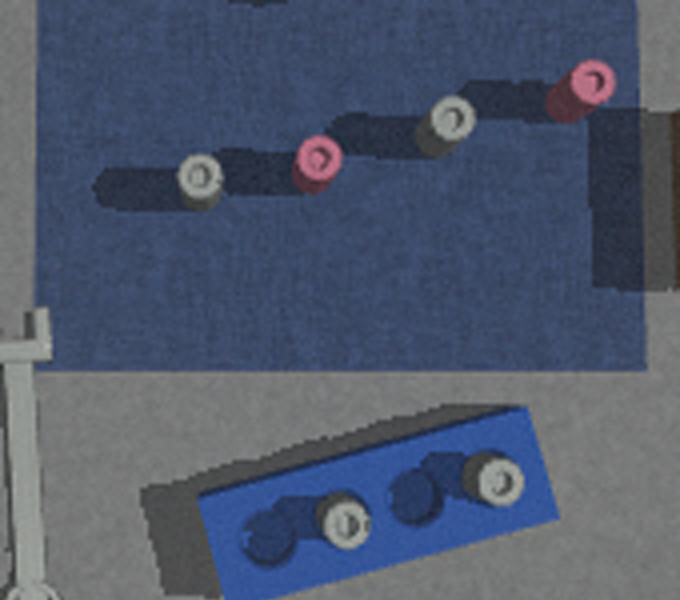

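View pics/c2.png

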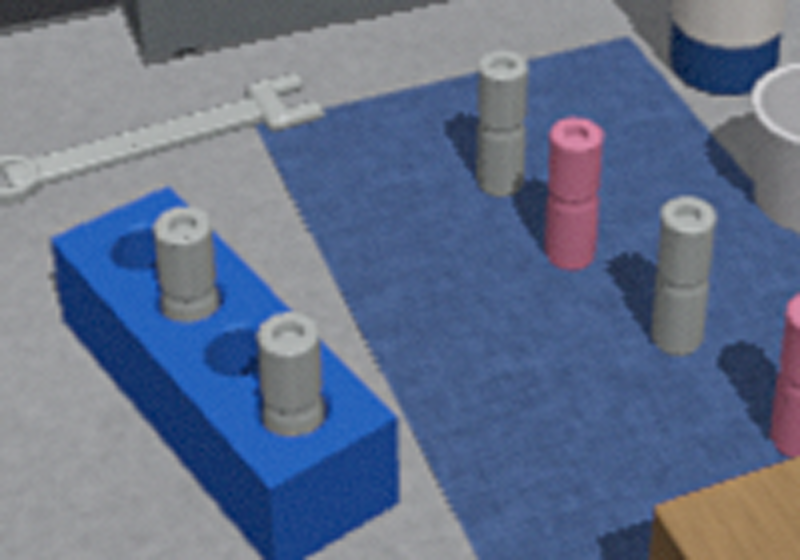

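View pics/c3.png

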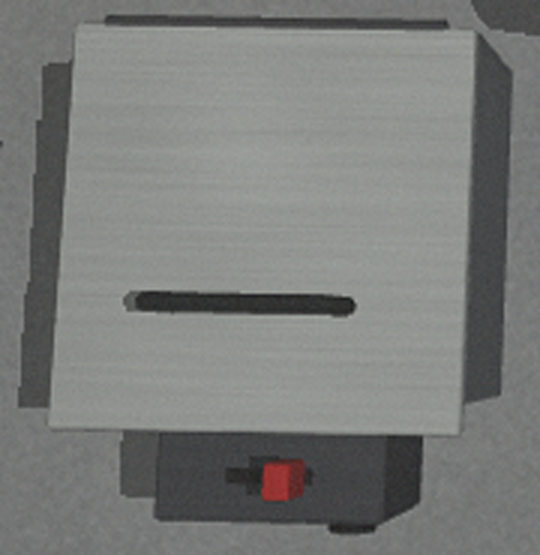

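View pics/c4.png

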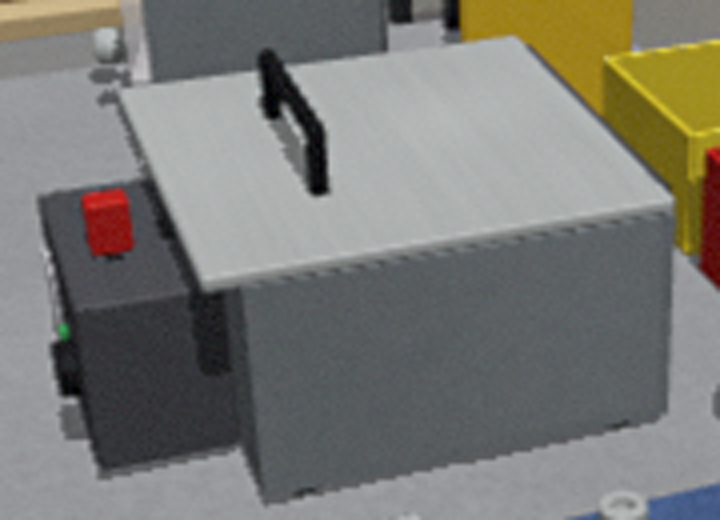

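The crops agree with the choice. The grey lifters' tops are at (320,239) and (383,224.5), with a pink one next to each. The free hole mouths are at (337.5,329) and (374,319). The catch is at about (174,335) and the handle bar runs from (125,276) to (197,277).

```bash
python3 - <<'E'
from h import *
np.set_printoptions(precision=4,suppress=True)
t=cv2.imread("pics/top0.png"); s=cv2.imread("pics/side0.png")
# lifter tops: bright caps via threshold + centroid, top view
hsv=cv2.cvtColor(t,cv2.COLOR_BGR2HSV)
def cap(c,r=9,thr=None):
    x0,y0=int(c[0]),int(c[1]); S=4
    p=cv2.resize(t[y0-14:y0+15,x0-14:x0+15],None,fx=S,fy=S,interpolation=cv2.INTER_CUBIC)
    h=cv2.cvtColor(p,cv2.COLOR_BGR2HSV); m=((h[...,1]<60)&(h[...,2]>140)).astype(np.uint8)
    cs,_=cv2.findContours(m,cv2.RETR_EXTERNAL,cv2.CHAIN_APPROX_NONE); k=max(cs,key=cv2.contourArea)
    (x,y),r=cv2.minEnclosingCircle(k); M=cv2.moments(cv2.convexHull(k))
    f=lambda v,o:(v+.5)/S-.5+o-14
    return (f(M['m10']/M['m00'],x0),f(M['m01']/M['m00'],y0)),r/S
T={}
for n,c,z in(("a",(320,239),.075),("b",(383,225),.075),("dA",(356,326),.09),("dB",(395,315),.09)):
    uv,r=cap(c); print(n,np.array(uv),r,plane("top",uv,z))
for uv in((337.5,329),(374,319)): print("hole",plane("top",uv,.05))
# side view checks
for n,uv,z in(("a",(200+502/4,260+63/4),.075),("b",(200+687/4,260+212/4),.075),("d",(200+185/4,260+222/4),.09),("d",(200+289/4,260+330/4),.09)): print("side",n,plane("side",uv,z))
# rack top
m=((hsv[...,0]>100)&(hsv[...,0]<125)&(hsv[...,1]>190)).astype(np.uint8)
m=cv2.morphologyEx(m,cv2.MORPH_CLOSE,np.ones((9,9)));m[:290]=0
cs,_=cv2.findContours(m,cv2.RETR_EXTERNAL,cv2.CHAIN_APPROX_NONE);k=max(cs,key=cv2.contourArea)
q=np.array([plane("top",p[0],.05)[:2] for p in k],np.float32); (c,sz,an)=cv2.minAreaRect(q*1000);print("rack",c,sz,an, cv2.boxPoints((c,sz,an)))
# handle: black on cover
g=t.max(2); m=np.zeros_like(g); m[260:290,110:210]=(g[260:290,110:210]<60); ys,xs=np.nonzero(m); 
print("handle px",xs.min(),xs.max(),ys.min(),ys.max())
(c,sz,an)=cv2.minAreaRect(np.column_stack([xs,ys]).astype(np.float32));b=cv2.boxPoints((c,sz,an));print(c,sz,an)
e=np.array(sorted(b.tolist()));print("ends",plane("top",e[:2].mean(0),.186),plane("top",e[2:].mean(0),.186),plane("top",c,.186))
for p in((75,27),(474,32),(463,436),(50,429)): print("cover corner",plane("top",(p[0]/3+80-.33,p[1]/3+175-.33),.15))
r=((hsv[...,0]<8)|(hsv[...,0]>172))&(hsv[...,1]>150);r[:300]=0
rr=r.astype(np.uint8);ys,xs=np.nonzero(r[:,:260]);print("red",xs.min(),xs.max(),ys.min(),ys.max())
print("catch top", plane("top",((262+291)/2/3+80,(458+ (501))/2/3+175),.148))
print("catch side top",plane("side",(170+105/4,150+196/4),.148))
print("handle side",plane("side",(170+268/4,150+58/4),.186),plane("side",(170+318/4,150+132/4),.186))
E
```

```text
a [319.6413 238.5079] 5.1166768074035645 [ 0.6211 -0.0956  0.075 ]
b [382.8116 224.1234] 5.126571178436279 [ 0.6511 -0.2269  0.075 ]
dA [356.4443 326.0021] 5.577359676361084 [ 0.4435 -0.1693  0.09  ]
dB [395.0028 315.1584] 5.6055989265441895 [ 0.4649 -0.2466  0.09  ]
hole [ 0.4339 -0.1327  0.05  ]
hole [ 0.4545 -0.209   0.05  ]
side a [ 0.6208 -0.0952  0.075 ]
side b [ 0.6511 -0.2258  0.075 ]
side d [ 0.4452 -0.1691  0.09  ]
side d [ 0.4657 -0.2455  0.09  ]
rack (373.7811584472656, -736.232666015625) (34.87728500366211, 83.21636962890625) 85.72293090820312 [[ 330.9883 -750.5196]
 [ 413.9729 -756.7259]
 [ 416.574  -721.9457]
 [ 333.5894 -715.7394]]
handle px 125 197 272 279
(161.0093536376953, 275.4570617675781) (72.05825805664062, 6.050825595855713) 0.9877604246139526
ends [0.5425 0.2553 0.186 ] [0.5403 0.1246 0.186 ] [0.5414 0.1899 0.186 ]
cover corner [0.7196 0.3194 0.15  ]
cover corner [0.7158 0.0617 0.15  ]
cover corner [0.4594 0.0635 0.15  ]
cover corner [0.4636 0.3219 0.15  ]
red 167 180 329 341
catch top [0.4319 0.1791 0.148 ]
catch side top [0.4317 0.1778 0.148 ]
handle side [0.5422 0.246  0.186 ] [0.5413 0.1346 0.186 ]
```

```bash
cat >> h.py <<'E'
def plan(p,jaw=None,zdir=(0,0,-1),ref=None):
    s=ctrl.get_state(); R0=Rot.from_rotvec(s['tool_rot']).as_matrix(); p0=np.array(s['position'])
    d=R0.T@(np.array(p)-p0)
    print("now",p0.round(4),"jaw",R0[:,1].round(3),"z",R0[:,2].round(3),"j",np.round(s['joint_positions'],2),"g",round(s['grip_width'],3),"F",np.round(s['ft_force'],1),"t",s['time'])
    rv=np.zeros(3)
    if jaw is not None:
        z=np.array(zdir,float);z/=np.linalg.norm(z)
        best=None
        for sg in(1,-1):
            y=sg*np.array([jaw[0],jaw[1],jaw[2] if len(jaw)>2 else 0.]);y-=z*(y@z);y/=np.linalg.norm(y)
            R=np.column_stack([np.cross(y,z),y,z]);r=Rot.from_matrix(R0.T@R).as_rotvec()
            if best is None or np.linalg.norm(r)<np.linalg.norm(best):best=r
        rv=best
    print("t",d.round(4),"r",rv.round(4)); return d,rv
E
python3 - <<'E'
from h import *
np.set_printoptions(precision=4,suppress=True)
t=cv2.imread("pics/top0.png");hsv=cv2.cvtColor(t,cv2.COLOR_BGR2HSV)
m=((hsv[...,0]>100)&(hsv[...,0]<125)&(hsv[...,1]>150)&(hsv[...,2]>130)).astype(np.uint8);m[:285]=0;m[:,:300]=0;m[:,430:]=0;m[360:]=0
m=cv2.morphologyEx(m,cv2.MORPH_CLOSE,np.ones((15,15)))
cs,_=cv2.findContours(m,cv2.RETR_EXTERNAL,cv2.CHAIN_APPROX_NONE);k=max(cs,key=cv2.contourArea)
q=np.array([plane("top",p[0],.05)[:2] for p in k],np.float32); r=cv2.minAreaRect(q*1000);b=cv2.boxPoints(r);print("rack",r,b)
c=np.array(r[0])/1000;u=np.array([.267,-.963])
for k in(-.06,-.02,.02,.06):print(c+k*u)
print("can",plane("top",(294,152),.17))
plan([.621,-.0955,.30],(.94,-.34))
E
```

```text
rack ((448.88580322265625, -188.24432373046875), (58.6563835144043, 178.6284942626953), 15.37488079071045) [[ 396.927  -109.9024]
 [ 444.2874 -282.1381]
 [ 500.8446 -266.5863]
 [ 453.4842  -94.3506]]
[ 0.4329 -0.1305]
[ 0.4435 -0.169 ]
[ 0.4542 -0.2075]
[ 0.4649 -0.246 ]
can [ 0.7752 -0.0479  0.17  ]
now [0.2905 0.5808 0.1858] jaw [ 0.447  0.894 -0.002] z [-0.001 -0.002 -1.   ] j [-1.09  0.32 -0.07  1.45  0.02  1.37 -0.06] g 1.0 F [-0.1 -0.3 -0.2] t 0.1
t [-0.5981 -0.4573 -0.1134] r [-0.0014  0.0014  1.4541]
```

>>> carry_out([
  {"tx": 0,"ty": 0,"tz": -0.06,"jaw": 1},
  {"tx": -0.04,"ty": -0.03,"tz": -0.113,"rz": 0.1,"jaw": 1},
  {"tx": -0.598,"ty": -0.457,"tz": -0.113,"rz": 0.838,"jaw": 1},
  {"tx": -0.598,"ty": -0.457,"tz": -0.113,"rz": 0.838,"jaw": 1},
  {"tx": -0.598,"ty": -0.457,"tz": -0.113,"rz": 0.838,"jaw": 1},
  {"tx": -0.598,"ty": -0.457,"tz": -0.113,"rz": 0.838,"jaw": 1},
  {"tx": -0.598,"ty": -0.457,"tz": -0.113,"rz": 0.838,"jaw": 1},
  {"tx": -0.598,"ty": -0.457,"tz": -0.113,"rz": 0.838,"jaw": 1},
  {"tx": -0.598,"ty": -0.457,"tz": -0.113,"rz": 0.838,"jaw": 1},
  {"tx": -0.598,"ty": -0.457,"tz": -0.113,"rz": 0.838,"jaw": 1},
  {"tx": -0.598,"ty": -0.457,"tz": -0.113,"rz": 0.838,"jaw": 1},
  {"tx": -0.598,"ty": -0.457,"tz": -0.113,"rz": 0.838,"jaw": 1},
], grip_force=25)

```text
invalid input
```

```bash
python3 -c "
from h import *
plan([.621,-.0955,.15],(.964,.266))"
```

```text
now [0.2905 0.5808 0.1858] jaw [ 0.447  0.894 -0.002] z [-0.001 -0.002 -1.   ] j [-1.09  0.32 -0.07  1.45  0.02  1.37 -0.06] g 1.0 F [-0.1 -0.3 -0.2] t 0.1
t [-0.5981 -0.457   0.0366] r [-1.600e-03  8.000e-04  8.378e-01]
```

>>> carry_out([
  {"tx": 0,"ty": 0,"tz": -0.06,"rx": 0,"ry": 0,"rz": 0,"jaw": 1},
  {"tx": -0.04,"ty": -0.03,"tz": -0.113,"rx": 0,"ry": 0,"rz": 0.1,"jaw": 1},
  {"tx": -0.598,"ty": -0.457,"tz": -0.113,"rx": 0,"ry": 0,"rz": 0.838,"jaw": 1},
  {"tx": -0.598,"ty": -0.457,"tz": -0.113,"rx": 0,"ry": 0,"rz": 0.838,"jaw": 1},
  {"tx": -0.598,"ty": -0.457,"tz": -0.113,"rx": 0,"ry": 0,"rz": 0.838,"jaw": 1},
  {"tx": -0.598,"ty": -0.457,"tz": -0.113,"rx": 0,"ry": 0,"rz": 0.838,"jaw": 1},
  {"tx": -0.598,"ty": -0.457,"tz": -0.113,"rx": 0,"ry": 0,"rz": 0.838,"jaw": 1},
  {"tx": -0.598,"ty": -0.457,"tz": -0.113,"rx": 0,"ry": 0,"rz": 0.838,"jaw": 1},
  {"tx": -0.598,"ty": -0.457,"tz": -0.113,"rx": 0,"ry": 0,"rz": 0.838,"jaw": 1},
  {"tx": -0.598,"ty": -0.457,"tz": -0.113,"rx": 0,"ry": 0,"rz": 0.838,"jaw": 1},
  {"tx": -0.598,"ty": -0.457,"tz": -0.113,"rx": 0,"ry": 0,"rz": 0.838,"jaw": 1},
  {"tx": -0.598,"ty": -0.457,"tz": -0.113,"rx": 0,"ry": 0,"rz": 0.838,"jaw": 1},
], grip_force=25)

```text
time: 1.6
position: [0.5844, -0.0203, 0.2987]
tool_rot: [-1.903, -2.5, -0.001]
ft_force: [0.4, 1.0, -0.2]
grip_width: 1.003
```

```bash
python3 -c "
from h import *
plan([.621,-.0955,.12],(.964,.266))"
```

```text
now [ 0.5844 -0.0203  0.2987] jaw [0.964 0.266 0.   ] z [ 0.  0. -1.] j [-0.46  0.16  0.52  1.45 -0.08  1.55  0.33] g 1.003 F [ 0.4  1.  -0.2] t 1.6
t [-0.0822  0.0152  0.1787] r [ 0.0001 -0.0004  0.0004]
```

>>> carry_out([
  {"tx": -0.05,"ty": 0,"tz": 0.06,"rx": 0,"ry": 0,"rz": 0,"jaw": 1},
  {"tx": -0.06,"ty": 0.015,"tz": 0.12,"rx": 0,"ry": 0,"rz": 0,"jaw": 1},
  {"tx": -0.06,"ty": 0.015,"tz": 0.14,"rx": 0,"ry": 0,"rz": 0,"jaw": 1},
  {"tx": -0.06,"ty": 0.015,"tz": 0.14,"rx": 0,"ry": 0,"rz": 0,"jaw": 1},
  {"tx": -0.06,"ty": 0.015,"tz": 0.14,"rx": 0,"ry": 0,"rz": 0,"jaw": 1},
])

```text
time: 2.22
position: [0.6152, -0.0723, 0.1604]
tool_rot: [1.902, 2.499, 0.002]
ft_force: [0.2, 0.1, 0.8]
grip_width: 1.001
```

```bash
python3 -c "
from h import *
plan([.621,-.0955,.12],(.964,.266))"
```

```text
now [ 0.6152 -0.0723  0.1604] jaw [0.964 0.266 0.002] z [ 0.002  0.    -1.   ] j [-0.37  0.29  0.55  1.59 -0.16  1.3   0.46] g 1.001 F [0.2 0.1 0.8] t 2.225
t [-0.0239 -0.0007  0.0404] r [0.0019 0.0004 0.0003]
```

>>> carry_out([
  {"tx": -0.024,"ty": -0.001,"tz": 0.04,"rx": 0.002,"ry": 0,"rz": 0,"jaw": 1},
  {"tx": -0.024,"ty": -0.001,"tz": 0.04,"rx": 0.002,"ry": 0,"rz": 0,"jaw": 1},
  {"tx": -0.024,"ty": -0.001,"tz": 0.04,"rx": 0.002,"ry": 0,"rz": 0,"jaw": 1},
])

```text
time: 2.6
position: [0.6211, -0.0951, 0.1212]
tool_rot: [1.902, 2.499, 0.001]
ft_force: [-0.2, -1.0, 0.6]
grip_width: 1.002
```

```bash
python3 -c "
from h import *
plan([.621,-.0955,.04],(.964,.266))
t=get_image('top');s=get_image('side')
c=lambda i:cv2.resize(i[:,:,::-1],None,fx=3,fy=3)
cv2.imwrite('pics/p1.png',np.vstack([c(t[200:290,250:450]),c(s[200:300,230:430])]))"
```

```text
now [ 0.6211 -0.0951  0.1212] jaw [0.964 0.266 0.001] z [ 0.001  0.    -1.   ] j [-0.33  0.34  0.55  1.61 -0.19  1.24  0.52] g 1.002 F [-0.2 -1.   0.6] t 2.6
t [-0.0004 -0.0003  0.0812] r [0.0012 0.     0.0004]
```

View pics/p1.png

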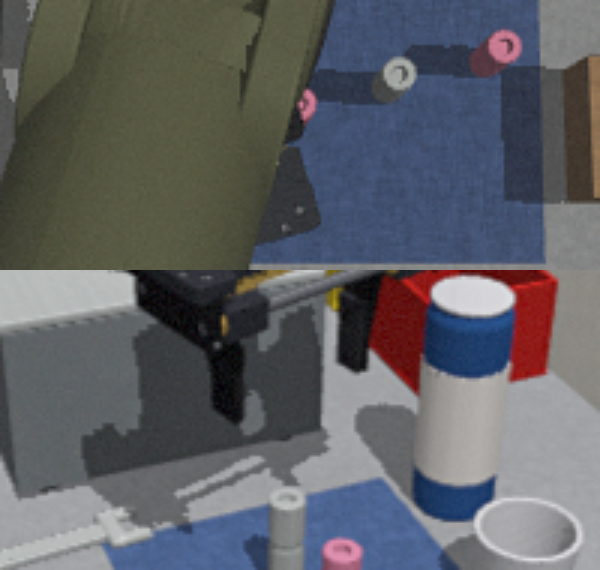

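The fingers straddle the lifter at side pixel (326,370), so I descend and grip.

>>> carry_out([
  {"tx": -0.0005,"ty": 0,"tz": 0.04,"rx": 0.001,"ry": 0,"rz": 0,"jaw": 1},
  {"tx": -0.0005,"ty": 0,"tz": 0.081,"rx": 0.001,"ry": 0,"rz": 0,"jaw": 1},
  {"tx": -0.0005,"ty": 0,"tz": 0.081,"rx": 0.001,"ry": 0,"rz": 0,"jaw": 1},
  {"tx": -0.0005,"ty": 0,"tz": 0.081,"rx": 0.001,"ry": 0,"rz": 0,"jaw": 1},
  {"tx": -0.0005,"ty": 0,"tz": 0.081,"rx": 0.001,"ry": 0,"rz": 0,"jaw": 0.1},
  {"tx": -0.0005,"ty": 0,"tz": 0.081,"rx": 0.001,"ry": 0,"rz": 0,"jaw": 0},
  {"tx": -0.0005,"ty": 0,"tz": 0.081,"rx": 0.001,"ry": 0,"rz": 0,"jaw": 0},
  {"tx": -0.0005,"ty": 0,"tz": 0.081,"rx": 0.001,"ry": 0,"rz": 0,"jaw": 0},
  {"tx": -0.0005,"ty": 0,"tz": 0.081,"rx": 0.001,"ry": 0,"rz": 0,"jaw": 0},
  {"tx": -0.0005,"ty": 0,"tz": 0.081,"rx": 0.001,"ry": 0,"rz": 0,"jaw": 0},
], grip_force=25)

```text
time: 3.95
position: [0.6198, -0.0965, 0.0378]
tool_rot: [-1.902, -2.498, 0.004]
ft_force: [-0.1, 0.3, 0.4]
grip_width: 0.403
```

```bash
python3 -c "
from h import *
plan([.433,-.131,.18],(.964,.266))"
```

```text
now [ 0.6198 -0.0965  0.0378] jaw [ 0.964  0.266 -0.003] z [-0.003 -0.001 -1.   ] j [-0.31  0.42  0.53  1.69 -0.23  1.09  0.56] g 0.403 F [-0.1  0.3  0.4] t 3.95
t [ 0.0164 -0.1897 -0.1416] r [-0.0031 -0.     -0.0002]
```

>>> carry_out([
  {"tx": 0,"ty": 0,"tz": 0,"rx": -0.003,"ry": 0,"rz": 0,"jaw": 0},
  {"tx": 0,"ty": 0,"tz": 0,"rx": -0.003,"ry": 0,"rz": 0,"jaw": 0},
  {"tx": 0,"ty": 0,"tz": 0,"rx": -0.003,"ry": 0,"rz": 0,"jaw": 0},
  {"tx": 0,"ty": 0,"tz": 0,"rx": -0.003,"ry": 0,"rz": 0,"jaw": 0},
])

```text
time: 4.45
position: [0.6199, -0.0965, 0.0379]
tool_rot: [1.903, 2.499, 0.0]
ft_force: [-0.1, 0.3, -0.0]
grip_width: 0.235
```

```bash
python3 -c "
from h import *
plan([.433,-.131,.16],(.964,.266))"
```

```text
now [ 0.6199 -0.0965  0.0379] jaw [0.964 0.266 0.   ] z [ 0.  0. -1.] j [-0.31  0.42  0.53  1.7  -0.23  1.09  0.56] g 0.235 F [-0.1  0.3 -0. ] t 4.45
t [ 0.0164 -0.1893 -0.1221] r [ 0.0002  0.     -0.0002]
```

>>> carry_out([
  {"tx": 0,"ty": 0,"tz": 0,"rx": 0,"ry": 0,"rz": 0,"jaw": 0},
])

```text
time: 4.58
position: [0.6199, -0.0964, 0.0379]
tool_rot: [1.903, 2.499, 0.0]
ft_force: [0.9, -0.9, 0.1]
grip_width: 0.238
```

```bash
python3 -c "
from h import *
plan([.433,-.131,.16],(.964,.266))
t=get_image('top');s=get_image('side')
c=lambda i:cv2.resize(i[:,:,::-1],None,fx=4,fy=4)
cv2.imwrite('pics/p2.png',c(s[220:330,250:430]))"
```

```text
now [ 0.6199 -0.0964  0.0379] jaw [0.964 0.266 0.   ] z [ 0.  0. -1.] j [-0.31  0.42  0.53  1.7  -0.23  1.09  0.56] g 0.238 F [ 0.9 -0.9  0.1] t 4.575
t [ 0.0164 -0.1893 -0.1222] r [ 0.0002 -0.     -0.0002]
```

View pics/p2.png

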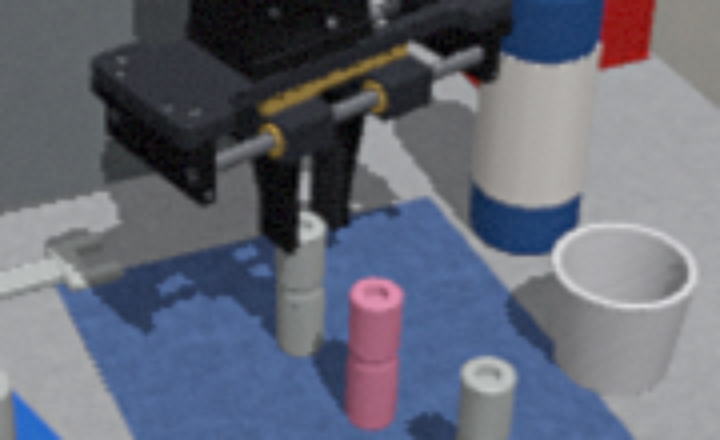

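```bash
python3 -c "
from h import *
o=np.array([250,220])
j=np.array([.964,.266,0])
for n,X in (('top',[.6199,-.0965,.075]),('bot',[.6199,-.0965,0]),('tipL',np.array([.6199,-.0965,.038])-j*.0105),('tipR',np.array([.6199,-.0965,.038])+j*.0105)): print(n,(proj('side',X)-o)*4)
"
```

```text
top [301.4551816  224.89781225]
bot [298.48290546 346.32505374]
tipL [283.2167688  294.10489261]
tipR [316.49137364 278.26053978]
```

```bash
python3 -c "
from h import *
j=np.array([.964,.266,0])
c=np.array([.6211,-.0951,.121])
o=np.array([230,200])
for z in(0,.019,.026):
  for sg in(-1,1): print(z,sg,(proj('side',c+[0,0,z]+sg*j*.051)-o)*3+[0,270])
import cv2
s=get_image('side')
cv2.imwrite('pics/p3.png',cv2.resize(s[235:315,280:370][:,:,::-1],None,fx=8,fy=7,interpolation=cv2.INTER_CUBIC))
"
```

```text
0 -1 [222.89756971 464.91520964]
0 1 [349.98243484 411.03202261]
0.019 -1 [222.76013458 438.64752346]
0.019 1 [351.30750471 385.76047001]
0.026 -1 [222.70865214 428.80779337]
0.026 1 [351.80336423 376.30350463]
```

View pics/p3.png

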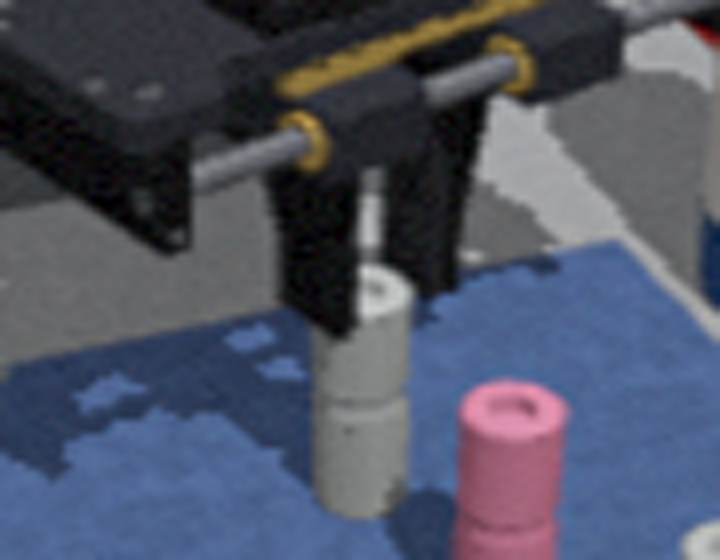

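```bash
python3 -c "
from h import *
c=np.array([.2905,.5808,.1858]);j=np.array([.447,.894,0]);k=np.array([.894,-.447,0])
for z in(0,.019,.026,.035):
  print(z,[proj('side',c+[0,0,z]+sg*j*.051+q*k*.0095).round(1) for sg in(-1,1) for q in(-1,1)])
s=cv2.imread('pics/side0.png')
cv2.imwrite('pics/p4.png',cv2.resize(s[60:140,60:150],None,fx=8,fy=7,interpolation=cv2.INTER_CUBIC))
"
```

```text
0 [array([103.3, 139.7]), array([110.3, 139.9]), array([120.1, 127.7]), array([126.7, 127.9])]
0.019 [array([101.5, 132.6]), array([108.7, 132.8]), array([118.7, 120.9]), array([125.3, 121.2])]
0.026 [array([100.9, 129.9]), array([108. , 130.2]), array([118.1, 118.4]), array([124.8, 118.7])]
0.035 [array([100.1, 126.5]), array([107.2, 126.7]), array([117.4, 115.2]), array([124.1, 115.4])]
```

View pics/p4.png

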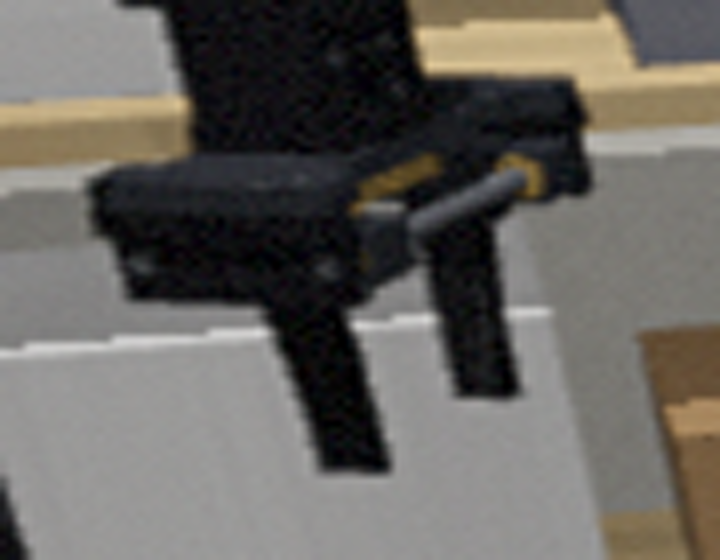

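The rendered fingertips sit about 30 mm higher than the reported TCP, and the start picture shows the same. The grasp is therefore shallow, so I open, go down 20 mm (safe under either reading) and grip again.

>>> carry_out([
  {"tx": 0,"ty": 0,"tz": 0,"rx": 0,"ry": 0,"rz": 0,"jaw": 0.6},
  {"tx": 0,"ty": 0,"tz": 0,"rx": 0,"ry": 0,"rz": 0,"jaw": 0.6},
  {"tx": 0,"ty": 0,"tz": 0,"rx": 0,"ry": 0,"rz": 0,"jaw": 0.6},
  {"tx": -0.001,"ty": 0.001,"tz": 0.01,"rx": 0,"ry": 0,"rz": 0,"jaw": 0.6},
  {"tx": -0.001,"ty": 0.001,"tz": 0.02,"rx": 0,"ry": 0,"rz": 0,"jaw": 0.6},
  {"tx": -0.001,"ty": 0.001,"tz": 0.02,"rx": 0,"ry": 0,"rz": 0,"jaw": 0.6},
])

```text
time: 5.48
position: [0.6198, -0.097, 0.0162]
tool_rot: [-1.902, -2.497, 0.002]
ft_force: [-0.4, -0.4, -0.5]
grip_width: 0.598
```

```bash
python3 -c "
from h import *
plan([.621,-.0955,.018],(.964,.266))
s=get_image('side')
cv2.imwrite('pics/p5.png',cv2.resize(s[235:315,280:370][:,:,::-1],None,fx=8,fy=7,interpolation=cv2.INTER_CUBIC))
j=np.array([.964,.266,0]);k=np.array([-.266,.964,0])
st=ctrl.get_state();c=st['position'];w=st['grip_width']*.0435
for z in(0,.019,.03): print(z,[((proj('side',c+[0,0,z]+sg*j*(w+o)+q*k*.0095)-[280,235])*[8,7]).round(0) for sg in(-1,1) for o in (0,.015) for q in(-1,1)])
"
```

```text
now [ 0.6198 -0.097   0.0162] jaw [ 0.964  0.266 -0.003] z [-0.003  0.    -1.   ] j [-0.3   0.44  0.52  1.71 -0.25  1.06  0.57] g 0.598 F [-0.4 -0.4 -0.5] t 5.475
t [ 0.0011  0.0015 -0.0018] r [-0.0027 -0.0009 -0.0002]
0 [array([302., 508.]), array([255., 474.]), array([253., 529.]), array([206., 494.]), array([466., 438.]), array([417., 405.]), array([511., 418.]), array([462., 386.])]
0.019 [array([303., 454.]), array([255., 420.]), array([254., 475.]), array([206., 441.]), array([468., 385.]), array([419., 353.]), array([514., 365.]), array([465., 334.])]
0.03 [array([304., 423.]), array([256., 389.]), array([254., 444.]), array([206., 409.]), array([470., 354.]), array([421., 322.]), array([516., 334.]), array([466., 303.])]
```

View pics/p5.png

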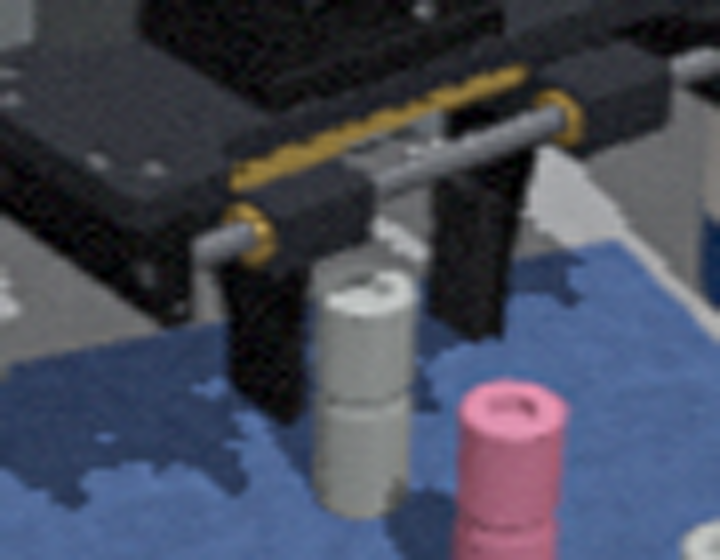

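>>> carry_out([
  {"tx": 0.001,"ty": 0.0015,"tz": 0.005,"rx": -0.002,"ry": 0,"rz": 0,"jaw": 0.6},
  {"tx": 0.001,"ty": 0.0015,"tz": 0.01,"rx": -0.002,"ry": 0,"rz": 0,"jaw": 0.6},
  {"tx": 0.001,"ty": 0.0015,"tz": 0.015,"rx": -0.002,"ry": 0,"rz": 0,"jaw": 0.6},
  {"tx": 0.001,"ty": 0.0015,"tz": 0.018,"rx": -0.002,"ry": 0,"rz": 0,"jaw": 0.6},
  {"tx": 0.001,"ty": 0.0015,"tz": 0.019,"rx": -0.002,"ry": 0,"rz": 0,"jaw": 0.6},
  {"tx": 0.001,"ty": 0.0015,"tz": 0.019,"rx": -0.002,"ry": 0,"rz": 0,"jaw": 0.6},
])

```text
time: 6.28
position: [0.6223, -0.0958, -0.0011]
tool_rot: [1.903, 2.498, 0.003]
ft_force: [0.4, 0.3, 0.1]
grip_width: 0.599
```

```bash
python3 -c "
from h import *
plan([.621,-.0955,.018],(.964,.266))"
```

```text
now [ 0.6223 -0.0958 -0.0011] jaw [0.964 0.266 0.002] z [ 0.002  0.001 -1.   ] j [-0.3   0.47  0.51  1.72 -0.26  1.02  0.58] g 0.599 F [0.4 0.3 0.1] t 6.275
t [ 0.0007 -0.0011 -0.0191] r [ 0.0021  0.     -0.0002]
```

No force at a reported z of -1 mm, so the reported TCP really lies about 30 mm beyond the true fingertips. From here I add 30 mm. I grip lifter a with the true tips at about 44 mm.

>>> carry_out([
  {"tx": 0.0005,"ty": -0.001,"tz": -0.015,"rx": 0.002,"ry": 0,"rz": 0,"jaw": 0.5},
  {"tx": 0.0005,"ty": -0.001,"tz": -0.015,"rx": 0.002,"ry": 0,"rz": 0,"jaw": 0.4},
  {"tx": 0.0005,"ty": -0.001,"tz": -0.015,"rx": 0.002,"ry": 0,"rz": 0,"jaw": 0},
  {"tx": 0.0005,"ty": -0.001,"tz": -0.015,"rx": 0.002,"ry": 0,"rz": 0,"jaw": 0},
  {"tx": 0.0005,"ty": -0.001,"tz": -0.015,"rx": 0.002,"ry": 0,"rz": 0,"jaw": 0},
  {"tx": 0.0005,"ty": -0.001,"tz": -0.015,"rx": 0.002,"ry": 0,"rz": 0,"jaw": 0},
  {"tx": 0.0005,"ty": -0.001,"tz": -0.015,"rx": 0.002,"ry": 0,"rz": 0,"jaw": 0},
  {"tx": 0.0005,"ty": -0.001,"tz": -0.015,"rx": 0.002,"ry": 0,"rz": 0,"jaw": 0},
], grip_force=25)

```text
time: 7.28
position: [0.6211, -0.0955, 0.0138]
tool_rot: [-1.903, -2.499, -0.0]
ft_force: [0.2, 0.2, 0.4]
grip_width: 0.268
```

```bash
python3 -c "
from h import *
plan([.433,-.131,.11],(.964,.266))"
```

```text
now [ 0.6211 -0.0955  0.0138] jaw [0.964 0.266 0.   ] z [ 0.  0. -1.] j [-0.3   0.45  0.52  1.71 -0.25  1.05  0.57] g 0.268 F [0.2 0.2 0.4] t 7.275
t [ 0.0158 -0.1908 -0.0962] r [ 0.0001 -0.0001 -0.0002]
```

>>> carry_out([
  {"tx": 0,"ty": 0,"tz": -0.05,"rx": 0,"ry": 0,"rz": 0,"jaw": 0},
  {"tx": 0,"ty": 0,"tz": -0.1,"rx": 0,"ry": 0,"rz": 0,"jaw": 0},
  {"tx": 0.005,"ty": -0.06,"tz": -0.1,"rx": 0,"ry": 0,"rz": 0,"jaw": 0},
  {"tx": 0.01,"ty": -0.12,"tz": -0.1,"rx": 0,"ry": 0,"rz": 0,"jaw": 0},
  {"tx": 0.016,"ty": -0.175,"tz": -0.1,"rx": 0,"ry": 0,"rz": 0,"jaw": 0},
  {"tx": 0.016,"ty": -0.191,"tz": -0.1,"rx": 0,"ry": 0,"rz": 0,"jaw": 0},
  {"tx": 0.016,"ty": -0.191,"tz": -0.1,"rx": 0,"ry": 0,"rz": 0,"jaw": 0},
  {"tx": 0.016,"ty": -0.191,"tz": -0.1,"rx": 0,"ry": 0,"rz": 0,"jaw": 0},
])

```text
time: 8.28
position: [0.4343, -0.1307, 0.1142]
tool_rot: [1.902, 2.499, 0.001]
ft_force: [0.6, 0.3, -1.5]
grip_width: 0.267
```

```bash
python3 -c "
from h import *
plan([.433,-.131,.07],(.964,.266))
s=get_image('side')
cv2.imwrite('pics/p6.png',cv2.resize(s[230:410,170:350][:,:,::-1],None,fx=3.3,fy=3.3,interpolation=cv2.INTER_CUBIC))"
```

```text
now [ 0.4343 -0.1307  0.1142] jaw [0.964 0.266 0.001] z [ 0.001 -0.001 -1.   ] j [-0.38 -0.08  0.59  2.03  0.05  1.18  0.46] g 0.267 F [ 0.6  0.3 -1.5] t 8.275
t [ 0.0001 -0.0013  0.0442] r [0.0011 0.0009 0.0004]
```

View pics/p6.png

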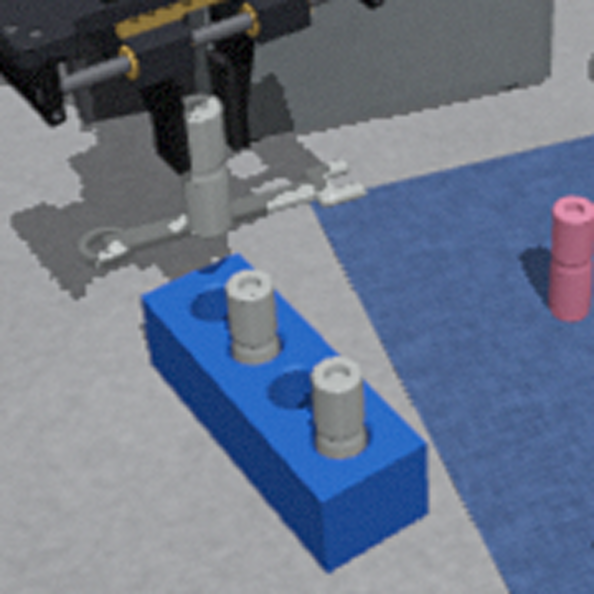

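```bash
python3 -c "
from h import *
print(plane('side',(170+209/3.3,230+229/3.3),.1004), plane('side',(170+204/3.3,230+104/3.3),.1754),plane('side',(170+212/3.3,230+302/3.3),.05))
print((proj('side',[.433,-.131,.05])-[170,230])*3.3,(proj('side',[.4343,-.1307,.1004])-[170,230])*3.3)"
```

```text
[ 0.43332399 -0.13258556  0.1004    ] [ 0.43790219 -0.13047795  0.1754    ] [ 0.43108504 -0.13037463  0.05      ]
[215.81732798 301.83197624] [209.98102571 226.4283771 ]
```

>>> carry_out([
  {"tx": 0,"ty": -0.0013,"tz": 0.02,"rx": 0.001,"ry": 0.001,"rz": 0,"jaw": 0},
  {"tx": 0,"ty": -0.0013,"tz": 0.044,"rx": 0.001,"ry": 0.001,"rz": 0,"jaw": 0},
  {"tx": 0,"ty": -0.0013,"tz": 0.052,"rx": 0.001,"ry": 0.001,"rz": 0,"jaw": 0},
  {"tx": 0,"ty": -0.0013,"tz": 0.056,"rx": 0.001,"ry": 0.001,"rz": 0,"jaw": 0},
  {"tx": 0,"ty": -0.0013,"tz": 0.056,"rx": 0.001,"ry": 0.001,"rz": 0,"jaw": 0},
])

```text
time: 8.95
position: [0.4321, -0.1314, 0.0582]
tool_rot: [-1.903, -2.499, 0.0]
ft_force: [-0.1, 0.0, -1.7]
grip_width: 0.266
```

```bash
python3 -c "
from h import *
plan([.433,-.131,.029],(.964,.266))"
```

```text
now [ 0.4321 -0.1314  0.0582] jaw [ 0.964  0.266 -0.001] z [-0.001  0.    -1.   ] j [-0.37 -0.01  0.61  2.1   0.01  1.05  0.51] g 0.266 F [-0.1  0.  -1.7] t 8.95
t [0.0001 0.001  0.0292] r [-0.0007 -0.0005 -0.    ]
```

>>> carry_out([
  {"tx": 0,"ty": 0.001,"tz": 0.01,"rx": 0,"ry": 0,"rz": 0,"jaw": 0},
  {"tx": 0,"ty": 0.001,"tz": 0.02,"rx": 0,"ry": 0,"rz": 0,"jaw": 0},
  {"tx": 0,"ty": 0.001,"tz": 0.027,"rx": 0,"ry": 0,"rz": 0,"jaw": 0},
  {"tx": 0,"ty": 0.001,"tz": 0.0285,"rx": 0,"ry": 0,"rz": 0,"jaw": 0},
  {"tx": 0,"ty": 0.001,"tz": 0.0285,"rx": 0,"ry": 0,"rz": 0,"jaw": 0},
])

```text
time: 9.57
position: [0.4325, -0.131, 0.0293]
tool_rot: [-1.903, -2.498, 0.0]
ft_force: [0.2, -1.1, -0.8]
grip_width: 0.269
```

>>> carry_out([
  {"tx": 0,"ty": 0,"tz": 0,"rx": 0,"ry": 0,"rz": 0,"jaw": 0.6},
  {"tx": 0,"ty": 0,"tz": 0,"rx": 0,"ry": 0,"rz": 0,"jaw": 0.6},
  {"tx": 0,"ty": 0,"tz": 0,"rx": 0,"ry": 0,"rz": 0,"jaw": 0.6},
  {"tx": 0,"ty": 0,"tz": 0,"rx": 0,"ry": 0,"rz": 0,"jaw": 0.6},
  {"tx": 0,"ty": 0,"tz": -0.05,"rx": 0,"ry": 0,"rz": 0,"jaw": 0.7},
  {"tx": 0,"ty": 0,"tz": -0.1,"rx": 0,"ry": 0,"rz": 0,"jaw": 0.8},
  {"tx": 0,"ty": 0,"tz": -0.1,"rx": 0,"ry": 0,"rz": 0,"jaw": 0.8},
])

```text
time: 10.45
position: [0.4358, -0.1316, 0.1332]
tool_rot: [1.9, 2.495, 0.008]
ft_force: [-0.0, 0.7, -0.1]
grip_width: 0.776
```

```bash
python3 -c "
from h import *
plan([.651,-.2265,.12],(.964,.266))
s=get_image('side')
cv2.imwrite('pics/p7.png',cv2.resize(s[230:410,170:350][:,:,::-1],None,fx=3.3,fy=3.3,interpolation=cv2.INTER_CUBIC))"
```

```text
now [ 0.4358 -0.1316  0.1332] jaw [0.964 0.266 0.007] z [ 0.007  0.001 -1.   ] j [-0.39 -0.1   0.6   2.01  0.06  1.21  0.45] g 0.776 F [-0.   0.7 -0.1] t 10.45
t [-0.1487  0.1822  0.0147] r [ 0.0071  0.001  -0.0002]
```

View pics/p7.png

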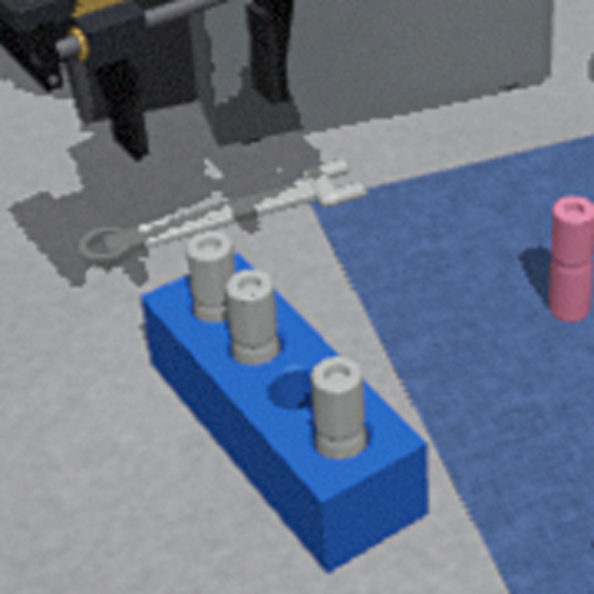

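The first lifter is seated at (211,275) in the crop, level with its neighbours. Next is lifter b. I go to hover over it, with the reported z at 0.10 (true tips at 0.13).

>>> carry_out([
  {"tx": -0.04,"ty": 0.05,"tz": 0.005,"rx": 0.007,"ry": 0,"rz": 0,"jaw": 0.8},
  {"tx": -0.08,"ty": 0.1,"tz": 0.01,"rx": 0.007,"ry": 0,"rz": 0,"jaw": 0.8},
  {"tx": -0.12,"ty": 0.15,"tz": 0.015,"rx": 0.007,"ry": 0,"rz": 0,"jaw": 0.8},
  {"tx": -0.149,"ty": 0.182,"tz": 0.02,"rx": 0.007,"ry": 0,"rz": 0,"jaw": 0.8},
  {"tx": -0.149,"ty": 0.182,"tz": 0.02,"rx": 0.007,"ry": 0,"rz": 0,"jaw": 0.8},
  {"tx": -0.149,"ty": 0.182,"tz": 0.02,"rx": 0.007,"ry": 0,"rz": 0,"jaw": 0.8},
])

```text
time: 11.25
position: [0.6459, -0.2263, 0.1073]
tool_rot: [-1.899, -2.492, 0.012]
ft_force: [0.6, 0.1, -0.0]
grip_width: 0.796
```

```bash
python3 -c "
from h import *
plan([.651,-.2265,.013],(.964,.266))
s=get_image('side')
cv2.imwrite('pics/p8.png',cv2.resize(s[180:380,300:480][:,:,::-1],None,fx=3,fy=3,interpolation=cv2.INTER_CUBIC))"
```

```text
now [ 0.6459 -0.2263  0.1073] jaw [ 0.964  0.265 -0.011] z [-0.011 -0.001 -1.   ] j [-0.19  0.51  0.67  1.47 -0.32  1.29  0.79] g 0.796 F [ 0.6  0.1 -0. ] t 11.25
t [-0.0017  0.0059  0.0943] r [-0.0111 -0.0023 -0.0011]
```

View pics/p8.png

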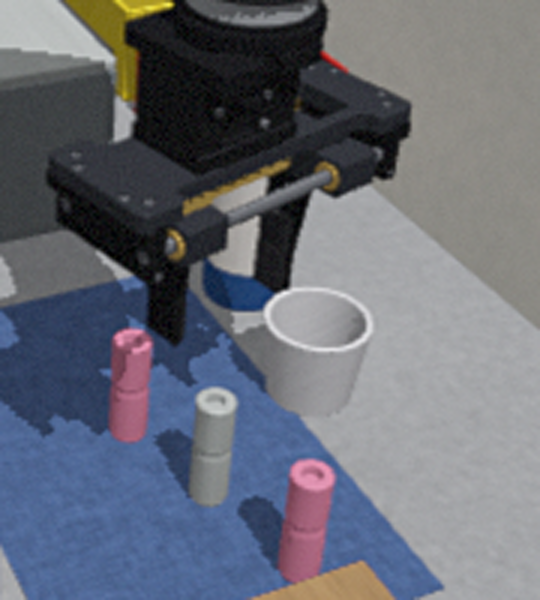

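>>> carry_out([
  {"tx": -0.002,"ty": 0.006,"tz": 0.03,"rx": -0.011,"ry": -0.002,"rz": 0,"jaw": 0.8},
  {"tx": -0.002,"ty": 0.006,"tz": 0.03,"rx": -0.011,"ry": -0.002,"rz": 0,"jaw": 0.8},
  {"tx": -0.002,"ty": 0.006,"tz": 0.03,"rx": -0.011,"ry": -0.002,"rz": 0,"jaw": 0.8},
])

```text
time: 11.68
position: [0.6536, -0.2263, 0.0805]
tool_rot: [1.901, 2.497, 0.005]
ft_force: [-0.4, -0.1, -0.3]
grip_width: 0.795
```

```bash
python3 -c "
from h import *
plan([.651,-.2265,.013],(.964,.266))"
```

```text
now [ 0.6536 -0.2263  0.0805] jaw [0.964 0.266 0.005] z [ 0.005  0.    -1.   ] j [-0.18  0.54  0.66  1.49 -0.34  1.23  0.8 ] g 0.795 F [-0.4 -0.1 -0.3] t 11.675
t [ 0.0006 -0.0028  0.0675] r [ 0.0045  0.0009 -0.    ]
```

>>> carry_out([
  {"tx": 0.0005,"ty": -0.0015,"tz": 0.035,"rx": 0.003,"ry": 0,"rz": 0,"jaw": 0.8},
  {"tx": 0.0005,"ty": -0.0015,"tz": 0.067,"rx": 0.003,"ry": 0,"rz": 0,"jaw": 0.8},
  {"tx": 0.0005,"ty": -0.0015,"tz": 0.067,"rx": 0.003,"ry": 0,"rz": 0,"jaw": 0.8},
  {"tx": 0.0005,"ty": -0.0015,"tz": 0.067,"rx": 0.003,"ry": 0,"rz": 0,"jaw": 0.6},
  {"tx": 0.0005,"ty": -0.0015,"tz": 0.067,"rx": 0.003,"ry": 0,"rz": 0,"jaw": 0.4},
])

```text
time: 12.3
position: [0.6537, -0.2272, 0.0143]
tool_rot: [1.901, 2.496, 0.001]
ft_force: [0.7, 0.9, 0.1]
grip_width: 0.654
```

```bash
python3 -c "
from h import *
plan([.651,-.2265,.013],(.964,.266))
s=get_image('side')
cv2.imwrite('pics/p9.png',cv2.resize(s[260:380,320:440][:,:,::-1],None,fx=5,fy=5,interpolation=cv2.INTER_CUBIC))"
```

```text
now [ 0.6537 -0.2272  0.0143] jaw [0.964 0.266 0.003] z [ 0.004 -0.002 -1.   ] j [-0.16  0.6   0.63  1.54 -0.38  1.12  0.82] g 0.654 F [0.7 0.9 0.1] t 12.3
t [ 0.0014 -0.0024  0.0013] r [ 0.003   0.0027 -0.0002]
```

View pics/p9.png

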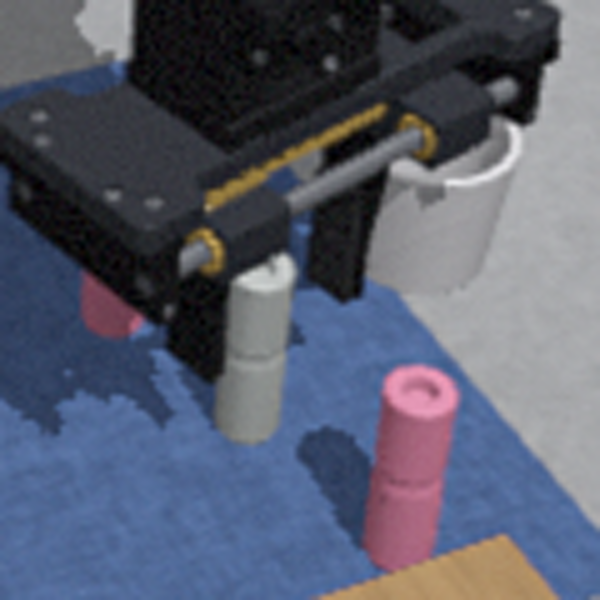

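>>> carry_out([
  {"tx": 0.001,"ty": -0.003,"tz": 0.0005,"rx": 0.003,"ry": 0.003,"rz": 0,"jaw": 0.5},
  {"tx": 0.001,"ty": -0.003,"tz": 0.0005,"rx": 0.003,"ry": 0.003,"rz": 0,"jaw": 0.4},
  {"tx": 0.001,"ty": -0.003,"tz": 0.0005,"rx": 0.003,"ry": 0.003,"rz": 0,"jaw": 0},
  {"tx": 0.001,"ty": -0.003,"tz": 0.0005,"rx": 0.003,"ry": 0.003,"rz": 0,"jaw": 0},
  {"tx": 0.001,"ty": -0.003,"tz": 0.0005,"rx": 0.003,"ry": 0.003,"rz": 0,"jaw": 0},
  {"tx": 0.001,"ty": -0.003,"tz": 0.0005,"rx": 0.003,"ry": 0.003,"rz": 0,"jaw": 0},
  {"tx": 0.001,"ty": -0.003,"tz": 0.0005,"rx": 0.003,"ry": 0.003,"rz": 0,"jaw": 0},
  {"tx": 0.001,"ty": -0.003,"tz": 0.0005,"rx": 0.003,"ry": 0.003,"rz": 0,"jaw": 0},
  {"tx": 0.001,"ty": -0.003,"tz": 0.0005,"rx": 0.003,"ry": 0.003,"rz": 0,"jaw": 0},
], grip_force=25)

```text
time: 13.48
position: [0.6491, -0.2264, 0.0114]
tool_rot: [-1.901, -2.497, 0.002]
ft_force: [0.5, 0.2, -0.3]
grip_width: 0.27
```

```bash
python3 -c "
from h import *
plan([.4543,-.2078,.11],(.964,.266))"
```

```text
now [ 0.6491 -0.2264  0.0114] jaw [ 0.964  0.266 -0.003] z [-0.003  0.001 -1.   ] j [-0.16  0.6   0.63  1.55 -0.38  1.12  0.83] g 0.27 F [ 0.5  0.2 -0.3] t 13.475
t [ 0.0699 -0.1832 -0.0979] r [-0.0029 -0.0021 -0.0002]
```

>>> carry_out([
  {"tx": 0,"ty": 0,"tz": -0.05,"rx": -0.003,"ry": -0.002,"rz": 0,"jaw": 0},
  {"tx": 0,"ty": 0,"tz": -0.105,"rx": -0.003,"ry": -0.002,"rz": 0,"jaw": 0},
  {"tx": 0.02,"ty": -0.055,"tz": -0.105,"rx": -0.003,"ry": -0.002,"rz": 0,"jaw": 0},
  {"tx": 0.04,"ty": -0.11,"tz": -0.105,"rx": -0.003,"ry": -0.002,"rz": 0,"jaw": 0},
  {"tx": 0.06,"ty": -0.16,"tz": -0.105,"rx": -0.003,"ry": -0.002,"rz": 0,"jaw": 0},
  {"tx": 0.07,"ty": -0.183,"tz": -0.105,"rx": -0.003,"ry": -0.002,"rz": 0,"jaw": 0},
  {"tx": 0.07,"ty": -0.183,"tz": -0.105,"rx": -0.003,"ry": -0.002,"rz": 0,"jaw": 0},
  {"tx": 0.07,"ty": -0.183,"tz": -0.105,"rx": -0.003,"ry": -0.002,"rz": 0,"jaw": 0},
  {"tx": 0.07,"ty": -0.183,"tz": -0.105,"rx": -0.003,"ry": -0.002,"rz": 0,"jaw": 0},
])

```text
time: 14.6
position: [0.4555, -0.208, 0.1172]
tool_rot: [1.902, 2.499, -0.001]
ft_force: [-0.5, 0.2, -1.7]
grip_width: 0.27
```

```bash
python3 -c "
from h import *
plan([.4543,-.2078,.055],(.964,.266))
s=get_image('side')
cv2.imwrite('pics/p10.png',cv2.resize(s[230:410,170:350][:,:,::-1],None,fx=3.3,fy=3.3,interpolation=cv2.INTER_CUBIC))
p=ctrl.get_state()['position']
print((proj('side',[p[0],p[1],p[2]-.0114])-[170,230])*3.3,(proj('side',[p[0],p[1],p[2]+.0636])-[170,230])*3.3)"
```

```text
now [ 0.4555 -0.208   0.1172] jaw [ 0.964  0.266 -0.   ] z [ 0.    -0.001 -1.   ] j [-0.36  0.04  0.76  1.93 -0.03  1.18  0.68] g 0.27 F [-0.5  0.2 -1.7] t 14.6
t [ 0.0005 -0.0011  0.0622] r [-0.0002  0.0011  0.0002]
[291.06508135 301.40596668] [281.55611938 175.15900622]
```

View pics/p10.png

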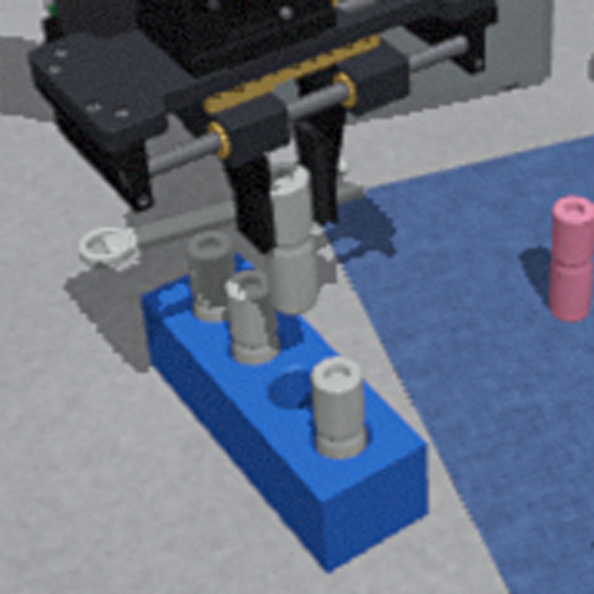

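```bash
python3 -c "
from h import *
s=get_image('side')
hs=cv2.cvtColor(s,cv2.COLOR_RGB2HSV)
cv2.imwrite('pics/p11.png',cv2.resize(s[270:340,230:310][:,:,::-1],None,fx=8,fy=8,interpolation=cv2.INTER_CUBIC))
for z in(.0636,.026,.01,-.0114):
  p=ctrl.get_state()['position'];print(z,(proj('side',[p[0],p[1],p[2]+z])-[230,270])*8)
print((proj('side',[.4543,-.2078,.05])-[230,270])*8)"
```

```text
0.0636 [201.72577117 105.05947832]
0.026 [213.62978788 262.78054094]
0.01 [218.49439115 327.23360889]
-0.0114 [224.8235198  411.09075722]
[236.43445503 617.7602102 ]
```

View pics/p11.png

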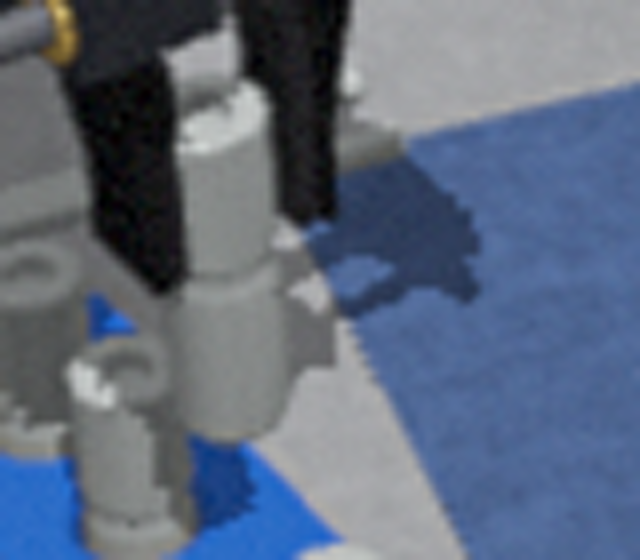

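```bash
python3 -c "
from h import *
print(plane('side',(230+222/8,270+120/8),.1808),plane('side',(230+234/8,270+415/8),.1058),plane('side',(230+228/8,270+283/8),.1433))
t=get_image('top')
cv2.imwrite('pics/p12.png',cv2.resize(t[290:360,310:420][:,:,::-1],None,fx=6,fy=6,interpolation=cv2.INTER_CUBIC))
"
```

```text
[ 0.45723216 -0.21408108  0.1808    ] [ 0.45639174 -0.20995864  0.1058    ] [ 0.45584381 -0.21519209  0.1433    ]
```

View pics/p12.png

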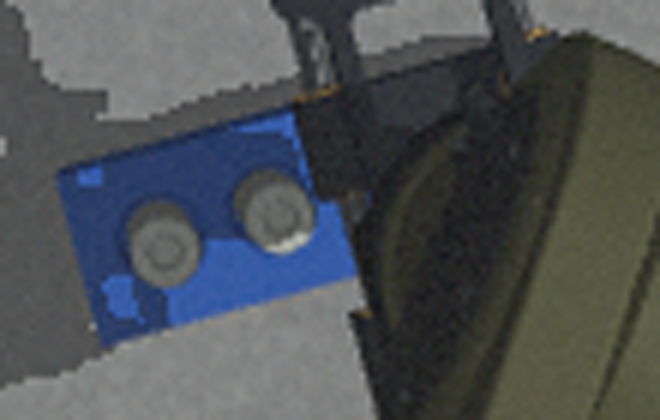

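The better edge estimate puts the lifter within about 1 mm of the prediction. I lower it gently and watch the force.

>>> carry_out([
  {"tx": 0.0,"ty": -0.0015,"tz": 0.03,"rx": 0,"ry": 0.001,"rz": 0,"jaw": 0},
  {"tx": 0.0,"ty": -0.0015,"tz": 0.05,"rx": 0,"ry": 0.001,"rz": 0,"jaw": 0},
  {"tx": 0.0,"ty": -0.0015,"tz": 0.058,"rx": 0,"ry": 0.001,"rz": 0,"jaw": 0},
  {"tx": 0.0,"ty": -0.0015,"tz": 0.061,"rx": 0,"ry": 0.001,"rz": 0,"jaw": 0},
  {"tx": 0.0,"ty": -0.0015,"tz": 0.061,"rx": 0,"ry": 0.001,"rz": 0,"jaw": 0},
])

```text
time: 15.38
position: [0.4535, -0.2083, 0.0566]
tool_rot: [-1.903, -2.499, -0.001]
ft_force: [-0.2, -0.5, -1.5]
grip_width: 0.27
```

```bash
python3 -c "
from h import *
plan([.4543,-.2078,.0265],(.964,.266))
s=get_image('side')
cv2.imwrite('pics/p13.png',cv2.resize(s[280:380,220:310][:,:,::-1],None,fx=6,fy=6,interpolation=cv2.INTER_CUBIC))"
```

```text
now [ 0.4535 -0.2083  0.0566] jaw [0.964 0.266 0.001] z [ 0.     0.001 -1.   ] j [-0.34  0.13  0.76  2.   -0.1   1.05  0.74] g 0.27 F [-0.2 -0.5 -1.5] t 15.375
t [0.0003 0.0009 0.0301] r [ 0.0006 -0.0005 -0.0002]
```

View pics/p13.png

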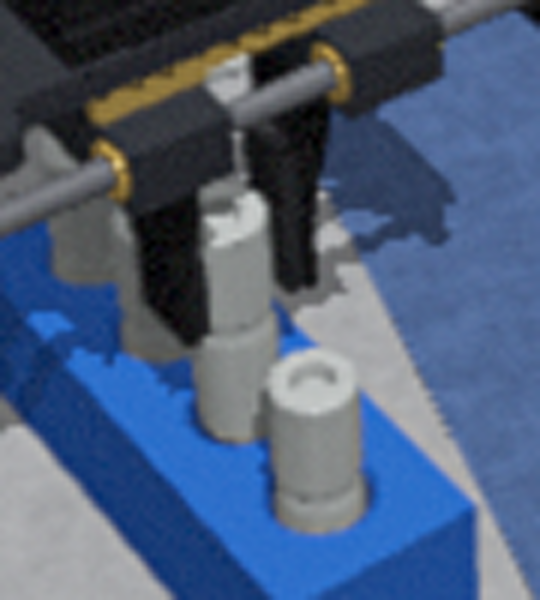

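>>> carry_out([
  {"tx": 0,"ty": 0.0005,"tz": 0.01,"rx": 0,"ry": 0,"rz": 0,"jaw": 0},
  {"tx": 0,"ty": 0.0005,"tz": 0.02,"rx": 0,"ry": 0,"rz": 0,"jaw": 0},
  {"tx": 0,"ty": 0.0005,"tz": 0.028,"rx": 0,"ry": 0,"rz": 0,"jaw": 0},
  {"tx": 0,"ty": 0.0005,"tz": 0.03,"rx": 0,"ry": 0,"rz": 0,"jaw": 0},
  {"tx": 0,"ty": 0.0005,"tz": 0.03,"rx": 0,"ry": 0,"rz": 0,"jaw": 0},
])

```text
time: 16.05
position: [0.4534, -0.2081, 0.0262]
tool_rot: [-1.903, -2.498, -0.001]
ft_force: [-0.8, 1.0, 1.3]
grip_width: 0.27
```

Lifter b is seated: contact force +1.3 N and the expected height. I release and retreat.

>>> carry_out([
  {"tx": 0,"ty": 0,"tz": 0,"rx": 0,"ry": 0,"rz": 0,"jaw": 0.6},
  {"tx": 0,"ty": 0,"tz": 0,"rx": 0,"ry": 0,"rz": 0,"jaw": 0.6},
  {"tx": 0,"ty": 0,"tz": 0,"rx": 0,"ry": 0,"rz": 0,"jaw": 0.6},
  {"tx": 0,"ty": 0,"tz": 0,"rx": 0,"ry": 0,"rz": 0,"jaw": 0.6},
  {"tx": 0,"ty": 0,"tz": -0.05,"rx": 0,"ry": 0,"rz": 0,"jaw": 0.6},
  {"tx": 0,"ty": 0,"tz": -0.11,"rx": 0,"ry": 0,"rz": 0,"jaw": 0.6},
  {"tx": 0,"ty": 0,"tz": -0.17,"rx": 0,"ry": 0,"rz": 0,"jaw": 0.6},
  {"tx": 0,"ty": 0,"tz": -0.2,"rx": 0,"ry": 0,"rz": 0,"jaw": 0.6},
  {"tx": 0,"ty": 0,"tz": -0.2,"rx": 0,"ry": 0,"rz": 0,"jaw": 0.6},
])

```text
time: 17.18
position: [0.4551, -0.2088, 0.2286]
tool_rot: [1.901, 2.496, 0.006]
ft_force: [-0.3, 0.1, -0.5]
grip_width: 0.599
```

```bash
python3 -c "
from h import *
plan([.5415,.19,.23],(1,-.016))
s=get_image('side')
cv2.imwrite('pics/p14.png',cv2.resize(s[200:410,170:440][:,:,::-1],None,fx=2.8,fy=2.8,interpolation=cv2.INTER_CUBIC))"
```

```text
now [ 0.4551 -0.2088  0.2286] jaw [0.964 0.266 0.005] z [ 0.005  0.001 -1.   ] j [-0.4  -0.06  0.76  1.77  0.04  1.4   0.62] g 0.599 F [-0.3  0.1 -0.5] t 17.175
t [ 0.3615  0.1893 -0.0007] r [0.0051 0.     0.2851]
```

View pics/p14.png

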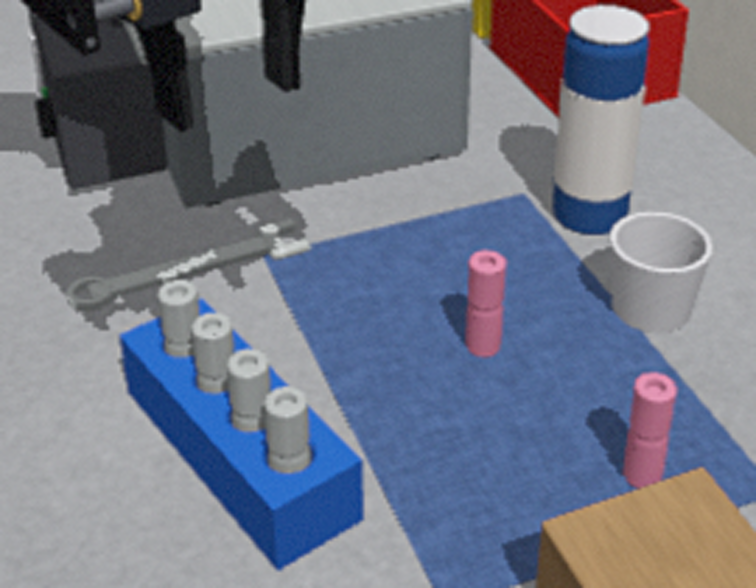

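All four lifters stand level in the rack, at crop positions (178,318), (212,352), (248,390) and (286,430), and both pink ones are untouched. Next I hover over the handle.

>>> carry_out([
  {"tx": 0.05,"ty": 0.026,"tz": 0,"rx": 0.005,"ry": 0,"rz": 0.1,"jaw": 0.6},
  {"tx": 0.1,"ty": 0.052,"tz": 0,"rx": 0.005,"ry": 0,"rz": 0.2,"jaw": 0.6},
  {"tx": 0.15,"ty": 0.078,"tz": 0,"rx": 0.005,"ry": 0,"rz": 0.285,"jaw": 0.6},
  {"tx": 0.2,"ty": 0.105,"tz": 0,"rx": 0.005,"ry": 0,"rz": 0.285,"jaw": 0.6},
  {"tx": 0.25,"ty": 0.13,"tz": 0,"rx": 0.005,"ry": 0,"rz": 0.285,"jaw": 0.6},
  {"tx": 0.3,"ty": 0.157,"tz": 0,"rx": 0.005,"ry": 0,"rz": 0.285,"jaw": 0.6},
  {"tx": 0.345,"ty": 0.18,"tz": 0,"rx": 0.005,"ry": 0,"rz": 0.285,"jaw": 0.6},
  {"tx": 0.361,"ty": 0.189,"tz": 0,"rx": 0.005,"ry": 0,"rz": 0.285,"jaw": 0.6},
  {"tx": 0.361,"ty": 0.189,"tz": 0,"rx": 0.005,"ry": 0,"rz": 0.285,"jaw": 0.6},
  {"tx": 0.361,"ty": 0.189,"tz": 0,"rx": 0.005,"ry": 0,"rz": 0.285,"jaw": 0.6},
])

```text
time: 18.48
position: [0.5398, 0.1874, 0.226]
tool_rot: [-2.24, -2.198, 0.008]
ft_force: [-0.1, -0.8, 0.2]
grip_width: 0.602
```

```bash
python3 -c "
from h import *
plan([.5415,.19,.175],(1,-.016))
s=get_image('side')
cv2.imwrite('pics/p15.png',cv2.resize(s[110:290,160:360][:,:,::-1],None,fx=3,fy=3,interpolation=cv2.INTER_CUBIC))"
```

```text
now [0.5398 0.1874 0.226 ] jaw [ 1.    -0.019 -0.006] z [-0.006 -0.001 -1.   ] j [-0.72  0.14  0.38  1.6  -0.05  1.42 -0.35] g 0.602 F [-0.1 -0.8  0.2] t 18.475
t [0.0027 0.002  0.051 ] r [-0.006   0.0012 -0.003 ]
```

View pics/p15.png

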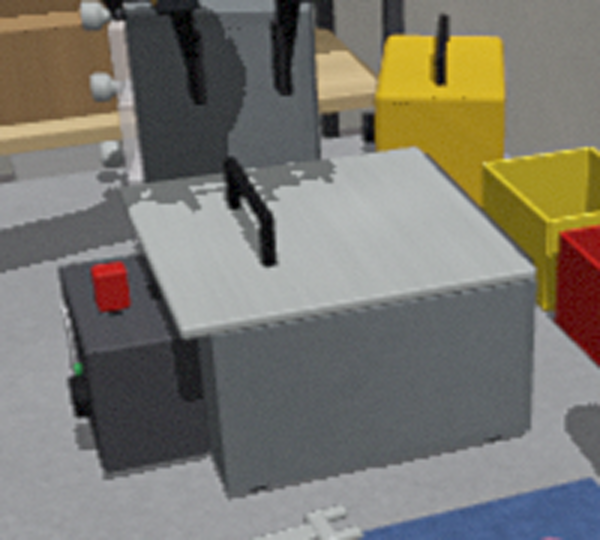

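```bash
python3 -c "
from h import *
for z in(.226,.245,.256,.266):
  print(z,[((proj('side',[.5398+dx,.1874,z])-[160,110])*3).round(0) for dx in(-.026,0,.026)])
print([((proj('side',[.5415,y,.186])-[160,110])*3).round(0) for y in(.135,.19,.245)])"
```

```text
0.226 [array([208., 145.]), array([243., 140.]), array([278., 136.])]
0.245 [array([205., 120.]), array([241., 115.]), array([276., 111.])]
0.256 [array([204., 105.]), array([240., 101.]), array([275.,  96.])]
0.266 [array([203.,  91.]), array([239.,  87.]), array([274.,  83.])]
[array([269., 219.]), array([249., 190.]), array([230., 164.])]
```

>>> carry_out([
  {"tx": 0.0025,"ty": 0.002,"tz": 0.03,"rx": -0.006,"ry": 0,"rz": 0,"jaw": 0.6},
  {"tx": 0.0025,"ty": 0.002,"tz": 0.051,"rx": -0.006,"ry": 0,"rz": 0,"jaw": 0.6},
  {"tx": 0.0025,"ty": 0.002,"tz": 0.07,"rx": -0.006,"ry": 0,"rz": 0,"jaw": 0.6},
  {"tx": 0.0025,"ty": 0.002,"tz": 0.08,"rx": -0.006,"ry": 0,"rz": 0,"jaw": 0.6},
  {"tx": 0.0025,"ty": 0.002,"tz": 0.08,"rx": -0.006,"ry": 0,"rz": 0,"jaw": 0.6},
])

```text
time: 19.15
position: [0.5412, 0.192, 0.1461]
tool_rot: [2.24, 2.203, -0.0]
ft_force: [0.6, -0.0, 0.1]
grip_width: 0.602
```

```bash
python3 -c "
from h import *
plan([.5415,.19,.137],(1,-.016))
s=get_image('side')
cv2.imwrite('pics/p16.png',cv2.resize(s[110:230,190:310][:,:,::-1],None,fx=5,fy=5,interpolation=cv2.INTER_CUBIC))"
```

```text
now [0.5412 0.192  0.1461] jaw [ 1.    -0.017  0.   ] z [ 0. -0. -1.] j [-0.72  0.19  0.37  1.71 -0.07  1.26 -0.34] g 0.602 F [ 0.6 -0.   0.1] t 19.15
t [-0.002   0.0004  0.0091] r [ 0.0001  0.0001 -0.0006]
```

View pics/p16.png

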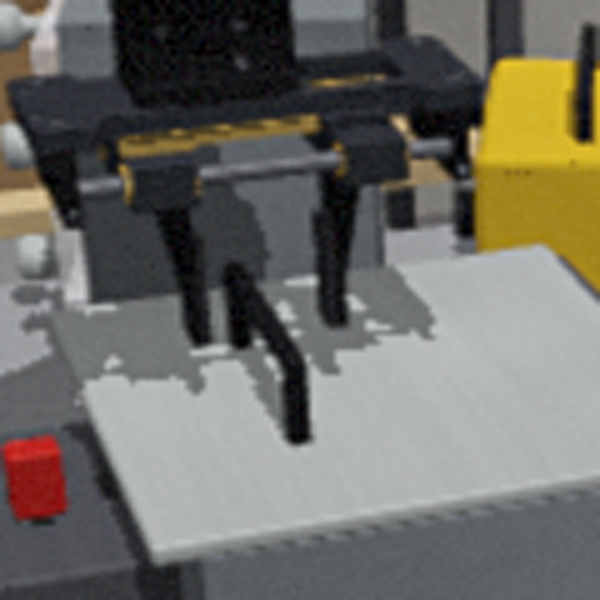

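>>> carry_out([
  {"tx": -0.002,"ty": 0,"tz": 0.009,"rx": 0,"ry": 0,"rz": 0,"jaw": 0.6},
  {"tx": -0.002,"ty": 0,"tz": 0.009,"rx": 0,"ry": 0,"rz": 0,"jaw": 0.4},
  {"tx": -0.002,"ty": 0,"tz": 0.009,"rx": 0,"ry": 0,"rz": 0,"jaw": 0},
  {"tx": -0.002,"ty": 0,"tz": 0.009,"rx": 0,"ry": 0,"rz": 0,"jaw": 0},
  {"tx": -0.002,"ty": 0,"tz": 0.009,"rx": 0,"ry": 0,"rz": 0,"jaw": 0},
  {"tx": -0.002,"ty": 0,"tz": 0.009,"rx": 0,"ry": 0,"rz": 0,"jaw": 0},
  {"tx": -0.002,"ty": 0,"tz": 0.009,"rx": 0,"ry": 0,"rz": 0,"jaw": 0},
  {"tx": -0.002,"ty": 0,"tz": 0.009,"rx": 0,"ry": 0,"rz": 0,"jaw": 0},
  {"tx": -0.002,"ty": 0,"tz": 0.009,"rx": 0,"ry": 0,"rz": 0,"jaw": 0},
  {"tx": -0.002,"ty": 0,"tz": 0.009,"rx": 0,"ry": 0,"rz": 0,"jaw": 0},
], grip_force=50)

```text
time: 20.45
position: [0.541, 0.1907, 0.1376]
tool_rot: [-2.239, -2.204, -0.0]
ft_force: [-4.4, 0.0, 3.5]
grip_width: 0.121
```

```bash
python3 -c "
from h import *
plan([.5415,.19,.137],(1,-.016))"
```

```text
now [0.541  0.1907 0.1376] jaw [ 1.    -0.016  0.   ] z [ 0.  0. -1.] j [-0.72  0.19  0.37  1.73 -0.07  1.24 -0.34] g 0.121 F [-4.4  0.   3.5] t 20.45
t [-0.0007  0.0006  0.0006] r [ 0.     -0.0003  0.0001]
```

The bar is gripped (opening about 11 mm). I tug gently with the catch still shut.

>>> carry_out([
  {"tx": 0,"ty": 0,"tz": -0.003,"rx": 0,"ry": 0,"rz": 0,"jaw": 0},
  {"tx": 0,"ty": 0,"tz": -0.005,"rx": 0,"ry": 0,"rz": 0,"jaw": 0},
  {"tx": 0,"ty": 0,"tz": -0.006,"rx": 0,"ry": 0,"rz": 0,"jaw": 0},
  {"tx": 0,"ty": 0,"tz": -0.007,"rx": 0,"ry": 0,"rz": 0,"jaw": 0},
  {"tx": 0,"ty": 0,"tz": -0.007,"rx": 0,"ry": 0,"rz": 0,"jaw": 0},
])

```text
time: 21.08
position: [0.5423, 0.1906, 0.1426]
tool_rot: [2.238, 2.202, 0.002]
ft_force: [7.9, 2.7, -14.7]
grip_width: 0.119
```

>>> carry_out([
  {"tx": 0,"ty": 0,"tz": -0.001,"rx": 0,"ry": 0,"rz": 0,"jaw": 0},
  {"tx": 0,"ty": 0,"tz": -0.001,"rx": 0,"ry": 0,"rz": 0,"jaw": 0},
])

```text
time: 21.32
position: [0.5423, 0.1906, 0.1427]
tool_rot: [2.238, 2.202, 0.001]
ft_force: [8.9, 2.0, -20.0]
grip_width: 0.125
```

The cover is caught: it stopped after 5 mm, and at 20 N it did not move further. I lower it and let go.

>>> carry_out([
  {"tx": 0,"ty": 0,"tz": 0.004,"rx": 0,"ry": 0,"rz": 0,"jaw": 0},
  {"tx": 0,"ty": 0,"tz": 0.008,"rx": 0,"ry": 0,"rz": 0,"jaw": 0},
  {"tx": 0,"ty": 0,"tz": 0.008,"rx": 0,"ry": 0,"rz": 0,"jaw": 0.5},
  {"tx": 0,"ty": 0,"tz": 0.008,"rx": 0,"ry": 0,"rz": 0,"jaw": 0.5},
  {"tx": 0,"ty": 0,"tz": 0.008,"rx": 0,"ry": 0,"rz": 0,"jaw": 0.5},
  {"tx": 0,"ty": 0,"tz": 0.008,"rx": 0,"ry": 0,"rz": 0,"jaw": 0.5},
  {"tx": 0,"ty": 0,"tz": -0.05,"rx": 0,"ry": 0,"rz": 0,"jaw": 0.5},
  {"tx": 0,"ty": 0,"tz": -0.08,"rx": 0,"ry": 0,"rz": 0,"jaw": 0.3},
  {"tx": 0,"ty": 0,"tz": -0.08,"rx": 0,"ry": 0,"rz": 0,"jaw": 0},
])

```text
time: 22.45
position: [0.5431, 0.191, 0.2287]
tool_rot: [2.238, 2.202, 0.01]
ft_force: [-0.6, 0.8, 0.3]
grip_width: 0.348
```

```bash
python3 -c "
from h import *
plan([.4318,.148,.225],(1,-.016))"
```

```text
now [0.5431 0.191  0.2287] jaw [ 1.    -0.016  0.006] z [ 0.006  0.003 -1.   ] j [-0.72  0.14  0.38  1.6  -0.05  1.41 -0.36] g 0.348 F [-0.6  0.8  0.3] t 22.45
t [-0.0449 -0.1106  0.0029] r [ 0.0061 -0.003  -0.0002]
```

>>> carry_out([
  {"tx": -0.022,"ty": -0.055,"tz": 0.003,"rx": 0.006,"ry": -0.003,"rz": 0,"jaw": 0},
  {"tx": -0.045,"ty": -0.111,"tz": 0.003,"rx": 0.006,"ry": -0.003,"rz": 0,"jaw": 0},
  {"tx": -0.045,"ty": -0.111,"tz": 0.003,"rx": 0.006,"ry": -0.003,"rz": 0,"jaw": 0},
  {"tx": -0.045,"ty": -0.111,"tz": 0.05,"rx": 0.006,"ry": -0.003,"rz": 0,"jaw": 0},
  {"tx": -0.045,"ty": -0.111,"tz": 0.09,"rx": 0.006,"ry": -0.003,"rz": 0,"jaw": 0},
  {"tx": -0.045,"ty": -0.111,"tz": 0.09,"rx": 0.006,"ry": -0.003,"rz": 0,"jaw": 0},
  {"tx": -0.045,"ty": -0.111,"tz": 0.09,"rx": 0.006,"ry": -0.003,"rz": 0,"jaw": 0},
])

```text
time: 23.32
position: [0.4308, 0.1478, 0.1365]
tool_rot: [-2.239, -2.203, 0.007]
ft_force: [-0.4, 0.2, 0.9]
grip_width: 0.006
```

```bash
python3 -c "
from h import *
plan([.4318,.148,.1],(1,-.016))
s=get_image('side');t=get_image('top')
cv2.imwrite('pics/p17.png',cv2.resize(s[110:290,140:310][:,:,::-1],None,fx=3.3,fy=3.3,interpolation=cv2.INTER_CUBIC))"
```

```text
now [0.4308 0.1478 0.1365] jaw [ 1.    -0.016 -0.004] z [-0.004 -0.002 -1.   ] j [-0.76 -0.07  0.36  1.99  0.03  1.23 -0.43] g 0.006 F [-0.4  0.2  0.9] t 23.325
t [0.0003 0.0011 0.0365] r [-0.0039  0.0024 -0.0001]
```

View pics/p17.png

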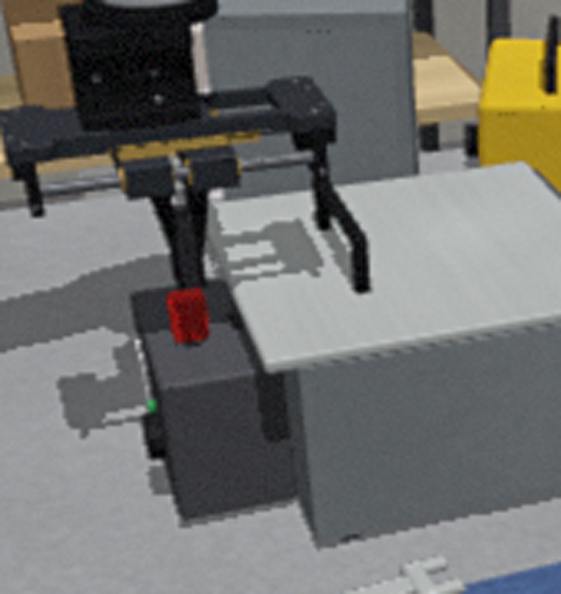

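```bash
python3 -c "
from h import *
f=lambda X:((proj('side',X)-[140,110])*3.3).round(0)
print(f([.4308,.1478,.1665]),f([.4318,.1785,.148]),f([.4318,.1695,.116]))"
```

```text
[189. 287.] [186. 293.] [194. 342.]
```

Prediction and picture agree: tip at (189,287), catch top at (186,293). I descend beside the catch.

>>> carry_out([
  {"tx": 0,"ty": 0.001,"tz": 0.02,"rx": -0.004,"ry": 0.002,"rz": 0,"jaw": 0},
  {"tx": 0,"ty": 0.001,"tz": 0.036,"rx": -0.004,"ry": 0.002,"rz": 0,"jaw": 0},
  {"tx": 0,"ty": 0.001,"tz": 0.036,"rx": -0.004,"ry": 0.002,"rz": 0,"jaw": 0},
  {"tx": 0,"ty": 0.001,"tz": 0.036,"rx": -0.004,"ry": 0.002,"rz": 0,"jaw": 0},
])

```text
time: 23.92
position: [0.431, 0.1475, 0.1001]
tool_rot: [-2.239, -2.204, 0.001]
ft_force: [0.2, 0.6, 0.5]
grip_width: 0.004
```

```bash
python3 -c "
from h import *
plan([.4322,.188,.1],(1,-.016))"
```

```text
now [0.431  0.1475 0.1001] jaw [ 1.    -0.016 -0.   ] z [-0. -0. -1.] j [-0.76 -0.04  0.36  2.04  0.02  1.14 -0.42] g 0.004 F [0.2 0.6 0.5] t 23.925
t [0.0406 0.0006 0.    ] r [-0.0003  0.0003  0.    ]
```

>>> carry_out([
  {"tx": 0.01,"ty": 0,"tz": 0,"rx": 0,"ry": 0,"rz": 0,"jaw": 0},
  {"tx": 0.018,"ty": 0,"tz": 0,"rx": 0,"ry": 0,"rz": 0,"jaw": 0},
  {"tx": 0.026,"ty": 0,"tz": 0,"rx": 0,"ry": 0,"rz": 0,"jaw": 0},
  {"tx": 0.033,"ty": 0.001,"tz": 0,"rx": 0,"ry": 0,"rz": 0,"jaw": 0},
  {"tx": 0.038,"ty": 0.001,"tz": 0,"rx": 0,"ry": 0,"rz": 0,"jaw": 0},
  {"tx": 0.038,"ty": 0.001,"tz": 0,"rx": 0,"ry": 0,"rz": 0,"jaw": 0},
])

```text
time: 24.68
position: [0.432, 0.1861, 0.0992]
tool_rot: [-2.238, -2.204, 0.001]
ft_force: [-1.1, -0.3, -0.3]
grip_width: 0.006
```

```bash
python3 -c "
from h import *
plan([.4322,.188,.1],(1,-.016))
s=get_image('side');t=get_image('top')
cv2.imwrite('pics/p18.png',cv2.resize(s[170:260,160:260][:,:,::-1],None,fx=6,fy=6,interpolation=cv2.INTER_CUBIC))"
```

```text
now [0.432  0.1861 0.0992] jaw [ 1.    -0.015 -0.001] z [-0.001 -0.    -1.   ] j [-0.79 -0.    0.33  2.    0.    1.14 -0.48] g 0.006 F [-1.1 -0.3 -0.3] t 24.675
t [ 0.0019  0.0002 -0.0008] r [-0.0012  0.      0.0007]
```

View pics/p18.png

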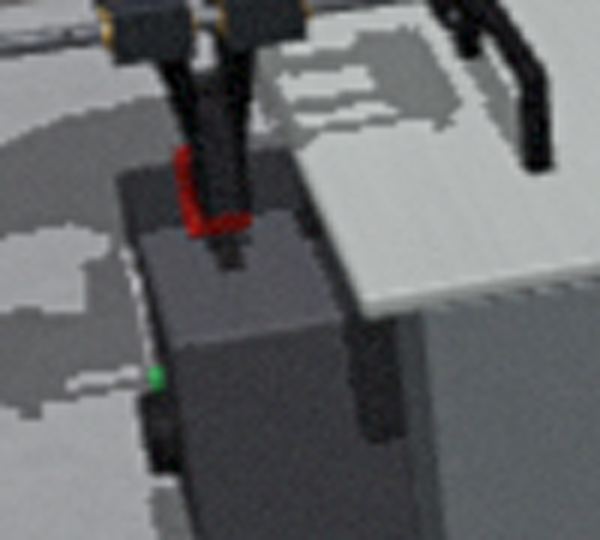

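The fingers are in front of the catch, which has moved and left its slot visible at (232,250). I push on to the stop.

>>> carry_out([
  {"tx": 0.004,"ty": 0,"tz": 0,"rx": 0,"ry": 0,"rz": 0,"jaw": 0},
  {"tx": 0.006,"ty": 0,"tz": 0,"rx": 0,"ry": 0,"rz": 0,"jaw": 0},
  {"tx": 0.006,"ty": 0,"tz": 0,"rx": 0,"ry": 0,"rz": 0,"jaw": 0},
])

```text
time: 25.15
position: [0.4322, 0.1912, 0.0993]
tool_rot: [-2.239, -2.203, 0.002]
ft_force: [1.3, -2.3, 0.5]
grip_width: 0.01
```

>>> carry_out([
  {"tx": 0.002,"ty": 0,"tz": 0,"rx": 0,"ry": 0,"rz": 0,"jaw": 0},
  {"tx": 0.003,"ty": 0,"tz": 0,"rx": 0,"ry": 0,"rz": 0,"jaw": 0},
  {"tx": 0.003,"ty": 0,"tz": 0,"rx": 0,"ry": 0,"rz": 0,"jaw": 0},
])

```text
time: 25.52
position: [0.4322, 0.1931, 0.0993]
tool_rot: [2.239, 2.203, -0.004]
ft_force: [1.0, -5.4, 1.0]
grip_width: 0.004
```

Resistance is rising at the stop. I back off, lift and check.

>>> carry_out([
  {"tx": -0.015,"ty": 0,"tz": 0,"rx": 0,"ry": 0,"rz": 0,"jaw": 0},
  {"tx": -0.015,"ty": 0,"tz": -0.05,"rx": 0,"ry": 0,"rz": 0,"jaw": 0},
  {"tx": -0.015,"ty": 0,"tz": -0.11,"rx": 0,"ry": 0,"rz": 0,"jaw": 0.3},
  {"tx": -0.015,"ty": 0,"tz": -0.12,"rx": 0,"ry": 0,"rz": 0,"jaw": 0.6},
  {"tx": -0.015,"ty": 0,"tz": -0.12,"rx": 0,"ry": 0,"rz": 0,"jaw": 0.6},
])

```text
time: 26.15
position: [0.4324, 0.1797, 0.2199]
tool_rot: [-2.238, -2.203, -0.001]
ft_force: [0.6, 0.6, -0.7]
grip_width: 0.259
```

```bash
python3 -c "
from h import *
plan([.5415,.19,.2],(1,-.016))
s=get_image('side')
cv2.imwrite('pics/p19.png',cv2.resize(s[110:290,140:310][:,:,::-1],None,fx=3.3,fy=3.3,interpolation=cv2.INTER_CUBIC))
hs=cv2.cvtColor(s,cv2.COLOR_RGB2HSV);m=((hs[...,0]<8)|(hs[...,0]>172))&(hs[...,1]>150);m[:,260:]=0;m[:170]=0
ys,xs=np.nonzero(m);print(xs.min(),xs.max(),ys.min(),ys.max())
im=cv2.imread('pics/side0.png');hs=cv2.cvtColor(im,cv2.COLOR_BGR2HSV);m=((hs[...,0]<8)|(hs[...,0]>172))&(hs[...,1]>150);m[:,260:]=0;m[:170]=0
ys,xs=np.nonzero(m);print(xs.min(),xs.max(),ys.min(),ys.max())
print(proj('side',[.4318,.1785,.148]),[proj('side',[.4323,.1785+d,.148]) for d in(.022,.03)])"
```

```text
now [0.4324 0.1797 0.2199] jaw [ 1.    -0.016  0.   ] z [ 0.     0.001 -1.   ] j [-0.8  -0.1   0.32  1.84  0.03  1.39 -0.49] g 0.259 F [ 0.6  0.6 -0.7] t 26.15
t [0.012  0.1089 0.0199] r [ 0.0001 -0.0012  0.0002]
76 200 180 207
190 202 197 213
[196.25448172 198.85245712] [array([194.71324767, 194.71902255]), array([194.08302467, 193.26361641])]
```

View pics/p19.png

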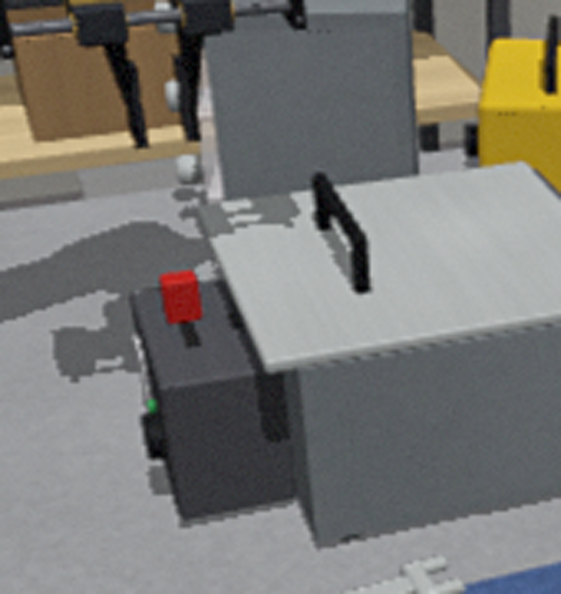

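The red catch's lower edge moved 6 px, from row 213 to 207. That matches the full 30 mm. Now back to the handle.

>>> carry_out([
  {"tx": 0.006,"ty": 0.055,"tz": 0,"rx": 0,"ry": -0.001,"rz": 0,"jaw": 0.6},
  {"tx": 0.012,"ty": 0.1,"tz": 0,"rx": 0,"ry": -0.001,"rz": 0,"jaw": 0.6},
  {"tx": 0.012,"ty": 0.109,"tz": 0,"rx": 0,"ry": -0.001,"rz": 0,"jaw": 0.6},
  {"tx": 0.012,"ty": 0.109,"tz": 0.02,"rx": 0,"ry": -0.001,"rz": 0,"jaw": 0.6},
  {"tx": 0.012,"ty": 0.109,"tz": 0.02,"rx": 0,"ry": -0.001,"rz": 0,"jaw": 0.6},
])

```text
time: 26.82
position: [0.5388, 0.1889, 0.1964]
tool_rot: [-2.238, -2.202, 0.012]
ft_force: [0.3, 0.7, -0.1]
grip_width: 0.596
```

```bash
python3 -c "
from h import *
plan([.5412,.19,.137],(1,-.016))"
```

```text
now [0.5388 0.1889 0.1964] jaw [ 1.    -0.016 -0.007] z [-0.007 -0.004 -1.   ] j [-0.74  0.16  0.4   1.65 -0.06  1.36 -0.35] g 0.596 F [ 0.3  0.7 -0.1] t 26.825
t [0.0014 0.0028 0.0593] r [-0.0067  0.0041  0.0002]
```

>>> carry_out([
  {"tx": 0.001,"ty": 0.002,"tz": 0.03,"rx": -0.005,"ry": 0.003,"rz": 0,"jaw": 0.6},
  {"tx": 0.001,"ty": 0.002,"tz": 0.05,"rx": -0.005,"ry": 0.003,"rz": 0,"jaw": 0.6},
  {"tx": 0.001,"ty": 0.002,"tz": 0.059,"rx": -0.005,"ry": 0.003,"rz": 0,"jaw": 0.6},
  {"tx": 0.001,"ty": 0.002,"tz": 0.059,"rx": -0.005,"ry": 0.003,"rz": 0,"jaw": 0.4},
  {"tx": 0.001,"ty": 0.002,"tz": 0.059,"rx": -0.005,"ry": 0.003,"rz": 0,"jaw": 0},
  {"tx": 0.001,"ty": 0.002,"tz": 0.059,"rx": -0.005,"ry": 0.003,"rz": 0,"jaw": 0},
  {"tx": 0.001,"ty": 0.002,"tz": 0.059,"rx": -0.005,"ry": 0.003,"rz": 0,"jaw": 0},
  {"tx": 0.001,"ty": 0.002,"tz": 0.059,"rx": -0.005,"ry": 0.003,"rz": 0,"jaw": 0},
  {"tx": 0.001,"ty": 0.002,"tz": 0.059,"rx": -0.005,"ry": 0.003,"rz": 0,"jaw": 0},
  {"tx": 0.001,"ty": 0.002,"tz": 0.059,"rx": -0.005,"ry": 0.003,"rz": 0,"jaw": 0},
  {"tx": 0.001,"ty": 0.002,"tz": 0.059,"rx": -0.005,"ry": 0.003,"rz": 0,"jaw": 0},
], grip_force=50)

```text
time: 28.2
position: [0.5409, 0.1906, 0.1405]
tool_rot: [-2.238, -2.203, -0.0]
ft_force: [-5.8, -0.9, 4.9]
grip_width: 0.119
```

>>> carry_out([
  {"tx": 0,"ty": 0,"tz": -0.003,"rx": 0,"ry": 0,"rz": 0,"jaw": 0},
  {"tx": 0,"ty": 0,"tz": -0.006,"rx": 0,"ry": 0,"rz": 0,"jaw": 0},
  {"tx": 0,"ty": 0,"tz": -0.009,"rx": 0,"ry": 0,"rz": 0,"jaw": 0},
  {"tx": 0,"ty": 0,"tz": -0.009,"rx": 0,"ry": 0,"rz": 0,"jaw": 0},
])

```text
time: 28.7
position: [0.5435, 0.1905, 0.1492]
tool_rot: [2.238, 2.202, 0.006]
ft_force: [1.2, 2.1, -8.1]
grip_width: 0.12
```

```bash
python3 -c "
from h import *
plan([.5412,.19,.137],(1,-.016))"
```

```text
now [0.5435 0.1905 0.1492] jaw [ 1.    -0.016  0.004] z [ 0.004  0.001 -1.   ] j [-0.74  0.19  0.4   1.71 -0.08  1.26 -0.34] g 0.12 F [ 1.2  2.1 -8.1] t 28.7
t [-0.0006 -0.0023  0.0121] r [ 0.0043 -0.0014 -0.0001]
```

Free now: it rose 9 mm with 8 N at the handle. I raise it along the hinge arc.

>>> carry_out([
  {"tx": 0,"ty": 0.002,"tz": -0.007,"rx": 0,"ry": 0,"rz": 0,"jaw": 0},
  {"tx": 0,"ty": 0.005,"tz": -0.0145,"rx": 0,"ry": 0,"rz": 0,"jaw": 0},
  {"tx": 0,"ty": 0.008,"tz": -0.022,"rx": 0,"ry": 0,"rz": 0,"jaw": 0},
  {"tx": 0,"ty": 0.0115,"tz": -0.029,"rx": 0,"ry": 0,"rz": 0,"jaw": 0},
  {"tx": 0,"ty": 0.0155,"tz": -0.036,"rx": 0,"ry": 0,"rz": 0,"jaw": 0},
  {"tx": 0,"ty": 0.0195,"tz": -0.043,"rx": 0,"ry": 0,"rz": 0,"jaw": 0},
  {"tx": 0,"ty": 0.024,"tz": -0.05,"rx": 0,"ry": 0,"rz": 0,"jaw": 0},
  {"tx": 0,"ty": 0.029,"tz": -0.057,"rx": 0,"ry": 0,"rz": 0,"jaw": 0},
  {"tx": 0,"ty": 0.034,"tz": -0.063,"rx": 0,"ry": 0,"rz": 0,"jaw": 0},
  {"tx": 0,"ty": 0.034,"tz": -0.063,"rx": 0,"ry": 0,"rz": 0,"jaw": 0},
  {"tx": 0,"ty": 0.034,"tz": -0.063,"rx": 0,"ry": 0,"rz": 0,"jaw": 0},
])

```text
time: 30.08
position: [0.576, 0.1899, 0.2128]
tool_rot: [2.239, 2.204, 0.004]
ft_force: [-5.4, 1.1, -4.2]
grip_width: 0.122
```

```bash
python3 -c "
from h import *
plan([.5412,.19,.137],(1,-.016))
s=get_image('side')
cv2.imwrite('pics/p20.png',cv2.resize(s[60:290,140:360][:,:,::-1],None,fx=2.6,fy=2.6,interpolation=cv2.INTER_CUBIC))"
```

```text
now [0.576  0.1899 0.2128] jaw [ 1.    -0.016  0.002] z [ 0.002  0.001 -1.   ] j [-0.71  0.22  0.42  1.54 -0.09  1.39 -0.31] g 0.122 F [-5.4  1.1 -4.2] t 30.075
t [-0.0005 -0.0349  0.0758] r [ 0.0018 -0.0014  0.0003]
```

View pics/p20.png

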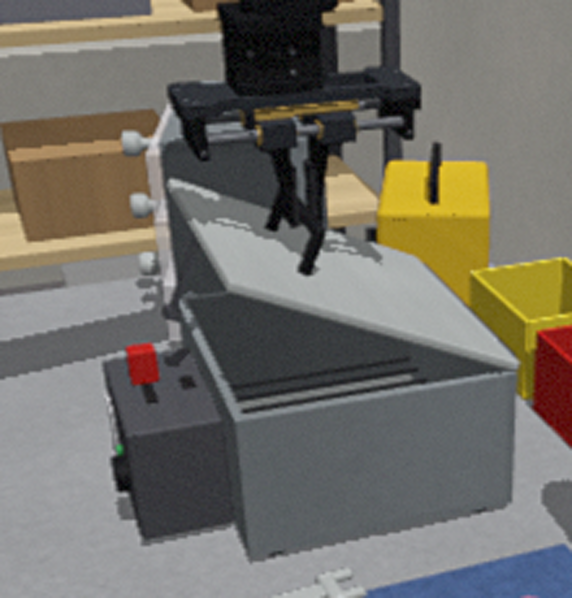

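>>> carry_out([
  {"tx": 0,"ty": 0.005,"tz": -0.006,"rx": 0,"ry": 0,"rz": 0,"jaw": 0},
  {"tx": 0,"ty": 0.011,"tz": -0.0115,"rx": 0,"ry": 0,"rz": 0,"jaw": 0},
  {"tx": 0,"ty": 0.017,"tz": -0.0175,"rx": 0,"ry": 0,"rz": 0,"jaw": 0},
  {"tx": 0,"ty": 0.023,"tz": -0.0225,"rx": 0,"ry": 0,"rz": 0,"jaw": 0},
  {"tx": 0,"ty": 0.029,"tz": -0.028,"rx": 0,"ry": 0,"rz": 0,"jaw": 0},
  {"tx": 0,"ty": 0.0355,"tz": -0.0325,"rx": 0,"ry": 0,"rz": 0,"jaw": 0},
  {"tx": 0,"ty": 0.042,"tz": -0.037,"rx": 0,"ry": 0,"rz": 0,"jaw": 0},
  {"tx": 0,"ty": 0.049,"tz": -0.0415,"rx": 0,"ry": 0,"rz": 0,"jaw": 0},
  {"tx": 0,"ty": 0.056,"tz": -0.0455,"rx": 0,"ry": 0,"rz": 0,"jaw": 0},
  {"tx": 0,"ty": 0.056,"tz": -0.0455,"rx": 0,"ry": 0,"rz": 0,"jaw": 0},
  {"tx": 0,"ty": 0.056,"tz": -0.0455,"rx": 0,"ry": 0,"rz": 0,"jaw": 0},
])

```text
time: 31.5
position: [0.6318, 0.1889, 0.2618]
tool_rot: [2.238, 2.204, 0.007]
ft_force: [-9.7, -0.6, 6.8]
grip_width: 0.118
```

```bash
python3 -c "
from h import *
plan([.6493,.19,.2659],(1,-.016))
s=get_image('side')
cv2.imwrite('pics/p21.png',cv2.resize(s[20:290,140:370][:,:,::-1],None,fx=2.2,fy=2.2,interpolation=cv2.INTER_CUBIC))"
```

```text
now [0.6318 0.1889 0.2618] jaw [ 1.    -0.015  0.004] z [ 0.004  0.003 -1.   ] j [-0.65  0.33  0.43  1.32 -0.14  1.51 -0.25] g 0.118 F [-9.7 -0.6  6.8] t 31.5
t [ 0.0013  0.0175 -0.004 ] r [ 0.0038 -0.0028  0.0006]
```

View pics/p21.png

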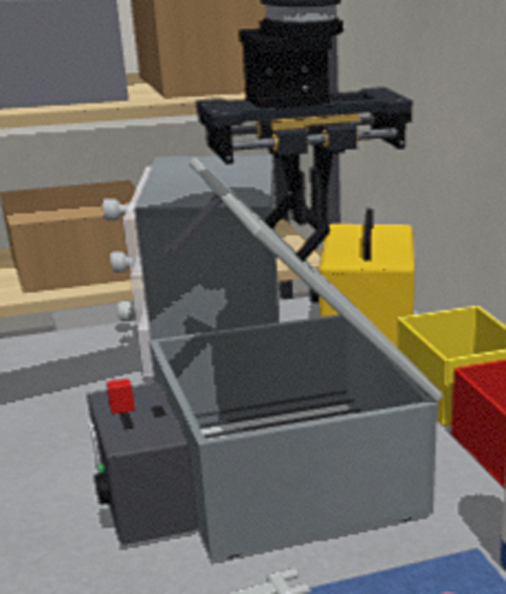

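Forces show the tool pressing slightly towards the hinge. I continue to about 52°, biased outward.

>>> carry_out([
  {"tx": 0,"ty": 0,"tz": -0.003,"rx": 0,"ry": 0,"rz": 0,"jaw": 0},
  {"tx": 0,"ty": 0.004,"tz": -0.005,"rx": 0,"ry": 0,"rz": 0,"jaw": 0},
  {"tx": 0,"ty": 0.008,"tz": -0.007,"rx": 0,"ry": 0,"rz": 0,"jaw": 0},
  {"tx": 0,"ty": 0.012,"tz": -0.009,"rx": 0,"ry": 0,"rz": 0,"jaw": 0},
  {"tx": 0,"ty": 0.012,"tz": -0.009,"rx": 0,"ry": 0,"rz": 0,"jaw": 0},
  {"tx": 0,"ty": 0.012,"tz": -0.009,"rx": 0,"ry": 0,"rz": 0,"jaw": 0},
])

```text
time: 32.3
position: [0.6448, 0.1886, 0.2688]
tool_rot: [2.237, 2.202, 0.007]
ft_force: [-5.2, 0.2, 0.2]
grip_width: 0.125
```

```bash
python3 -c "
from h import *
plan([.6493,.19,.2659],(1,-.016))
s=get_image('side')
cv2.imwrite('pics/p22.png',cv2.resize(s[70:220,200:360][:,:,::-1],None,fx=4,fy=4,interpolation=cv2.INTER_CUBIC))"
```

```text
now [0.6448 0.1886 0.2688] jaw [ 1.    -0.016  0.005] z [ 0.005  0.002 -1.   ] j [-0.64  0.36  0.44  1.28 -0.15  1.53 -0.24] g 0.125 F [-5.2  0.2  0.2] t 32.3
t [0.0014 0.0044 0.003 ] r [ 0.0047 -0.0018  0.0002]
```

View pics/p22.png

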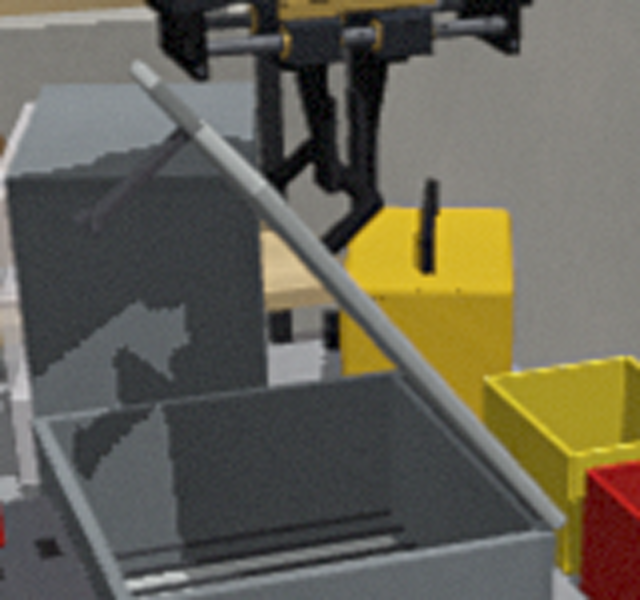

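```bash
python3 -c "
from h import *
for d in(44,46,48,50,52,54):
  a=np.radians(d);f=lambda r,n:[.719-r*np.cos(a)+n*np.sin(a),.062,.14+r*np.sin(a)+n*np.cos(a)]
  print(d,((proj('side',f(.26,.01))-[200,70])*4).round(0),((proj('side',f(.26,0))-[200,70])*4).round(0),((proj('side',f(0,.01))-[200,70])*4).round(0))"
```

```text
44 [215. 230.] [201. 247.] [567. 518.]
46 [228. 215.] [214. 232.] [567. 518.]
48 [241. 201.] [227. 217.] [567. 519.]
50 [256. 187.] [240. 203.] [568. 519.]
52 [270. 174.] [254. 189.] [568. 519.]
54 [285. 161.] [269. 175.] [569. 520.]
```

```bash
python3 -c "
from h import *
for d in(48,51,54):
  a=np.radians(d);print(d,((proj('side',[.721-.26*np.cos(a)+.005*np.sin(a),.322,.14+.26*np.sin(a)+.005*np.cos(a)])-[200,70])*4).round(0))
cv2.imwrite('pics/p23.png',get_image('side')[:,:,::-1])"
```

```text
48 [108.  81.]
51 [125.  64.]
54 [143.  47.]
```

>>> carry_out([
  {"tx": 0,"ty": 0,"tz": 0,"rx": 0,"ry": 0,"rz": 0,"jaw": 0},
  {"tx": 0,"ty": 0,"tz": 0,"rx": 0,"ry": 0,"rz": 0,"jaw": 0},
  {"tx": 0,"ty": 0,"tz": 0,"rx": 0,"ry": 0,"rz": 0,"jaw": 0},
  {"tx": 0,"ty": 0,"tz": 0,"rx": 0,"ry": 0,"rz": 0,"jaw": 0},
])

```text
time: 32.9
position: [0.6448, 0.1887, 0.2688]
tool_rot: [2.237, 2.202, 0.007]
ft_force: [-4.3, -0.3, 0.5]
grip_width: 0.124
```

View pics/p23.png

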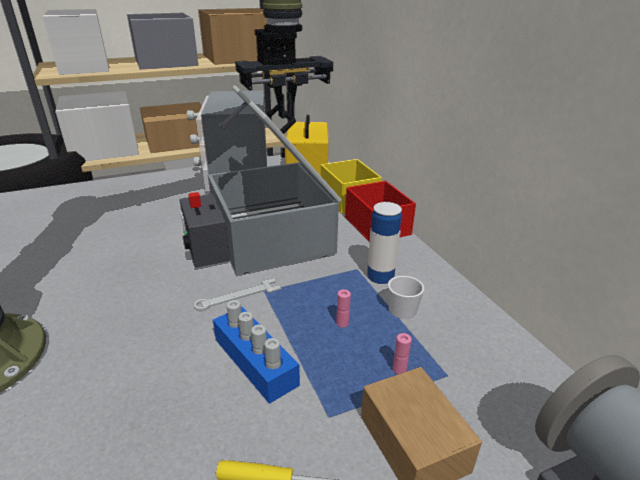

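Everything is in place. The cover's far corner at (234,86) fits about 51°, the pose is stable and the rack is full. I hand the job in.

```bash
python3 -c "
from bench import ctrl
print(ctrl.close_job())"
```

```text
the job is handed in; nothing more can be done
None
```

The job is handed in at about 33 s of the 72 s allowed, with the cover held open at about 51° in the gripper.

- **Lifters:** Both grey lifters are in the two free holes. They met no resistance going in, and in the last picture all four stand level. The pink look-alikes and the other bystanders in view stand where they were.
- **Tug with the catch shut:** The cover rose 5 mm and stopped at 20 N without moving further, so it was caught.
- **Catch:** I lowered the cover and slid the red catch to its stop. Its edge moved about 6 px, which matches the full 30 mm.
- **Second try:** The cover passed the 5 mm point with about 8 N at the handle, then came up along the hinge arc. The cover's corners in the picture and the arm's position both give 51–52°. The pose was steady with a small load, about 4 N.

**What disagreed:** The reported tool position lies about 30 mm beyond where the fingertips really are. I saw this in the pictures and confirmed it by going to a reported height of -1 mm over the bench with no contact. My first grasp of a lifter was too shallow because of it. I opened, went lower and gripped again, and allowed for the 30 mm from then on. The gripper opening also read about 1 mm small.

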